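# Paste the copper bars and mount the heatsinks

## Task

Lift the little paste pot off its heated stand by the handle and set it down upright on the round cork mat. Then take the brush, dip its tip well into the pot and dab the copper bar on the robot's left, dip again and dab the copper bar on the robot's right, and lay the brush back in its tray. Then set every heatsink there is flat on the copper bars, fins up, lengthwise along a bar and centred across its width, with nothing overhanging the bar's ends (a bar has room for two). Finally put the pot back in the middle of its stand; leave the solvent bottle, the solder spool and the tip-cleaner cup where they are.

Things in the scene. Friction and masses are not known exactly. Their poses are not given: they have to be found in the camera images.
- pot: open steel pot, 80 mm across, 44 mm high, wall 3 mm, inner floor 5 mm up (it is empty: the paste is not modelled), with one flat black handle; about 0.22 kg. Origin: centre of its underside; z up; the handle points along its -x. It starts on the stand
- pot_rim (a point): centre of the pot's mouth, 44 mm above its underside; same axes as the pot
- pot_handle (a point): point to grip on the pot's handle, 75 mm from the pot's axis and 33 mm above its underside. The handle is a level bar 12 mm wide and 14 mm high that runs from 39 to 103 mm from the axis
- stand: heated stand: grey box 130 x 120 mm with a square metal plate on top, 40 mm high in all, fixed. Origin: centre of its underside
- coaster: round cork mat 130 mm across, 4 mm thick, fixed. Origin: centre of its underside. It and the stand may be found in either of two places
- tray: shallow metal tray for the brush, 200 (x) x 92 mm (y) outside, lip 7 mm high and 3 mm thick, floor 3 mm thick, fixed. Origin: centre of its underside
- brush: stiff brush, 165 mm long, 0.04 kg: square wooden handle 110 x 16 x 16 mm, then a round metal ferrule 10 mm thick and a stiff black tip 9 mm thick, all rigid. Origin: centre of the handle's underside (8 mm below its axis); the tip points along -x. It starts lying in the tray with its tip roughly towards the robot
- brush_tip (a point): end of the brush's tip, on its axis, 110 mm from the handle's middle
- board: green circuit board in a grey carrier, 170 (x) x 190 mm (y), top 10 mm above the bench, fixed. Origin: centre of its underside
- bar_left: copper bar on the board on the robot's left (+y), 130 mm along its x, 42 mm wide, 3 mm thick. Origin: centre of its underside, 10 mm above the bench, so that its top is 13 mm above the bench
- bar_right: copper bar on the board on the robot's right (-y), like the left one; the bars' centre lines are 92 mm apart
- sink1: aluminium heatsink with upright fins, 44 mm long (its x) x 36 mm wide (y) x 18 mm high, 0.045 kg, lying loose on the bench to the right of the tray, fins up. Origin: centre of its underside. May be absent; all heatsinks are alike
- sink2: aluminium heatsink with upright fins, 44 mm long (its x) x 36 mm wide (y) x 18 mm high, 0.045 kg, lying loose on the bench to the right of the tray, fins up. Origin: centre of its underside. May be absent; all heatsinks are alike
- sink3: aluminium heatsink with upright fins, 44 mm long (its x) x 36 mm wide (y) x 18 mm high, 0.045 kg, lying loose on the bench to the right of the tray, fins up. Origin: centre of its underside. May be absent; all heatsinks are alike
- bottle: bystander: white solvent bottle, 56 mm across and 110 mm high, beyond the board. Origin: centre of its underside
- spool: bystander: metal solder spool, 60 mm across and 35 mm high, beyond the board. Origin: centre of its underside
- cleaner: bystander: dark open tip-cleaner cup, 66 mm across and 35 mm high, beyond the pot. Origin: centre of its underside
Things that resemble listed ones, but are neither listed nor needed, are in the scene too. What is shaped like the pot but blue is not meant. Leave any turquoise look-alike of the sink1 alone.

How it is judged:
By the outcome, as a careful person would: the job done as asked, in the order asked, and still so for the second after the job is handed in, with the robot touching nothing.
Of sink1, sink2, sink3 only 2 to 3 are there at a start; the rules pass over those that are not, and their reading is None.
At some moment in a run one of sink1, sink2, sink3 may be knocked a few centimetres aside while the robot is not near it.
Once in a run the grip may slacken for a moment while it holds something.
It also fails if it takes over 200 s, if anything falls off the work surface, if the arm or the gripper's body presses on something with over 40 N, if the wrist force passes 120 N, or if a joint passes its speed limit or range.

## Robot

A 6-joint arm with a two-finger parallel gripper is mounted at the origin on the work surface. World frame = base frame: x ahead of the robot, y to its left, z up, the work surface at z = 0. Lengths are in m, angles in rad, forces in N, time in s.
With the tool pointing down it reaches from about 0.375 to 0.9 m from the base axis. Payload 3.1 kg.
Tool frame: the origin (TCP) lies midway between the tips of the shut fingers; the grasp point (between the pads) lies 19 mm behind it; z points along the fingers, y is the line along which they close (so a half turn about z gives the same grasp; the last joint's range is limited). The gripper opens to 85 mm and grips with 20 to 120 N. Pads are 22 mm wide; open, the fingers measure 114 mm over their backs; the gripper's body (76 mm by 85 mm) begins 54 mm behind the grasp point. The pads swing forward as they close: fully open they stand 13 mm farther back than shut.
Start: joints at [1.141, 0.527, 1.433, -0, 1.181, -0.178], TCP at [0.156, 0.605, 0.231] pointing down, gripper open.
Joint ranges: [-3.08, 3.08], [-0.75, 2.2], [0.22, 2.44], [-1.43, 4.57], [0, 2.65], [-2.85, 2.85]. Speed limits (rad/s): [2.79, 2.79, 3.14, 3.14, 3.14, 3.14].

## Interface

Orientations are given as a unit quaternion [x, y, z, w].
In Python, from station import manip gives the robot as it stands.
- The arm moves only by the tool step_arm, never from a script. Its argument "targets" is text: rows parted by semicolons, each of 4 numbers parted by spaces: the shift along the tool's x, y, z in mm, then the turn about the tool's z in degrees. A call has 1 to 12 rows; each row is the pose to reach, as a shift and turn from the pose commanded when the call began, along the tool's axes at that moment; what a row does not reach only later rows make up. A row lasts 1/10 s, in which the tool goes at most 50 mm and 8.59 degrees, less where a joint would pass 70% of its speed; a pose out of reach is approached as far as the arm can. A call with a gripper value outside its range is refused whole. "gripper" is the closure, from 0 (fully open) to 1 (shut), set as the call begins (left out, the last holds). The fingers move at their own pace and stop on an object; "squeeze" is the grip in N (left out, the last holds). Time passes only in rows, so rows that repeat a pose let the fingers close. It gives the time, the measured TCP pose, the force, the opening and the grip force at its end, in the units of the state.
- manip.sense(): the state, without advancing time (a new reading comes with each control period).
- manip.snapshot(name): name is "scene" or "side" or "wrist"; returns the picture (420x560x3 uint8, red, green, blue); there is no depth.
- manip.get_calibration(name): a dict with "fov_y" (degrees; the focal length in pixels is half the picture's height over the tangent of half this angle, whatever the lens; pixels are square), "cx", "cy" (the principal point, pixels), "extrinsics" (4x4, takes a point from camera to world coordinates); the wrist camera has in their place "tool_from_camera" (4x4, takes a point from camera to tool coordinates, whose origin is the TCP and whose axes are the flange's). Camera axes: x right, y down, z forward; pixel columns grow to the right and rows downward; lengths in m; the calibration is good to about 2 mm. A picture is of the moment at which its call begins: read the wrist's pose just before it. get_calibration takes no time and is no camera call.
- manip.sign_off(): hands the job in; it is judged then, once.
Trained networks look in the newest picture that a camera, given by its name, has taken for a name from the list of things; names that differ only in an ending like _2 or _b are one class to them, and where a whole thing is asked for, a point or a joint stands for the part that bears it (a point fixed in the world has none). Each returns a list of dicts, best first, with "p" (0 to 1); they miss things now and then, are a little off and sometimes report something else, mostly with a low value. They report only what shows in the picture. A call takes as long as a camera call. They do not tell look-alikes from the thing itself.
- manip.recognise(camera, query): "position" ([column, row] in pixels, amid what is visible of it).
- manip.masks_of(camera, query): "pixels" (420x560 bool, what is visible of it) and "position" ([column, row] in pixels, amid what is visible of it).
- manip.mark_of(camera, query): "position" ([column, row] in pixels: a listed point, or the origin of a listed thing).
The state is a dict: "t": time; "q": joint angles; "qd": joint speeds; "tau": joint torques, N m; "tcp_pos": TCP position; "tool_rot": TCP orientation; "force": force on the tool from outside, world axes, zero at the start; "ft_torque": the same for the moment, N m; "finger_gap": opening from 0.0 (shut) to 1.0 (fully open); "gripper_force": force on a finger pad.
Only numpy, scipy, OpenCV 4.12 (cv2) and the standard library are available. Lean on these libraries where they do the work, as an engineer would, in place of code of your own. Each camera call takes 0.05 s, during which the arm holds its last target. There are 200 camera calls.

## Working session

There is one attempt and no reset: what is moved stays moved. The work goes in short steps, Python scripts to look and compute and a tool call to move; the robot and the scene stay as the last step left them, time stands still between calls to the robot, and variables do not carry over. Pictures are saved under pics/ and viewed, at most 14 in all, crops included, and the job is handed in when it is done.

Besides the shell and the picture viewer there is one more tool, called after "Call:" as name(argument=value, ...), one argument or row to a line, values as JSON. step_arm: Moves the arm, as the interface text tells. Its arguments: {"type":"object","properties":{"targets":{"type":"string"},"gripper":{"type":"number"},"squeeze":{"type":"number"}},"required":["targets"]}

```bash
ls; mkdir -p pics; cat > h.py <<'E'
import numpy as np, cv2
from station import manip
from scipy.spatial.transform import Rotation as R
def snap(c,f):
    im=manip.snapshot(c); cv2.imwrite('pics/'+f,im[:,:,::-1]); return im
def cam(c,st=None):
    k=manip.get_calibration(c); f=210/np.tan(np.radians(k['fov_y'])/2)
    if c=='wrist':
        st=st or manip.sense(); T=np.eye(4); T[:3,:3]=R.from_quat(st['tool_rot']).as_matrix(); T[:3,3]=st['tcp_pos']
        E=T@np.array(k['tool_from_camera'])
    else: E=np.array(k['extrinsics'])
    return f,k['cx'],k['cy'],E
def world(C,px,z):
    f,cx,cy,E=C; d=E[:3,:3]@np.array([(px[0]-cx)/f,(px[1]-cy)/f,1]); o=E[:3,3]
    return o+d*(z-o[2])/d[2]
def pix(C,p):
    f,cx,cy,E=C; q=np.linalg.inv(E)@np.append(p,1); return np.array([f*q[0]/q[2]+cx,f*q[1]/q[2]+cy])
def rect(C,im,bounds,z,s):
    # top-down rectified view of plane z ; bounds x0,x1,y0,y1 ; s px per m ; up=+x, left=+y
    x0,x1,y0,y1=bounds
    w=np.array([[x1,y1],[x1,y0],[x0,y0],[x0,y1]])
    src=np.float32([pix(C,[a,b,z]) for a,b in w]); W=int((y1-y0)*s);H=int((x1-x0)*s)
    return cv2.warpPerspective(im,cv2.getPerspectiveTransform(src,np.float32([[0,0],[W,0],[W,H],[0,H]])),(W,H))
def goto(p,yaw=None):
    "shift in tool axes (mm, deg) from measured pose"
    st=manip.sense(); M=R.from_quat(st['tool_rot']).as_matrix()
    return np.round(M.T@(np.array(p)-st['tcp_pos'])*1000,1), np.degrees(np.arctan2(M[1,0],M[0,0]))
E
python3 - <<'E'
from h import *
s=manip.sense(); print({k:np.round(v,3) for k,v in s.items()})
for c in('scene','side','wrist'):
    snap(c,c+'0.png'); C=cam(c); print(c,np.round(C[:3],1),np.round(C[3],3).tolist())
    for q,z in [('pot',.04),('pot_handle',.073),('stand',0),('coaster',0),('tray',0),('brush',.003),('brush_tip',.011),('board',0),('bar_left',.01),('bar_right',.01),('sink1',0),('bottle',0),('spool',0),('cleaner',0)]:
        print(q,[(round(d['p'],2),np.round(d['position']).astype(int).tolist(),np.round(world(C,d['position'],z)[:2],3).tolist()) for d in manip.mark_of(c,q) if d['p']>.2])
E
```

```text
pics
{'t': np.float64(0.0), 'q': array([ 1.141,  0.528,  1.434, -0.   ,  1.181, -0.179]), 'qd': array([ 0.001,  0.   ,  0.   , -0.001,  0.002,  0.001]), 'tau': array([ 1.0000e-03, -4.4235e+01, -1.7802e+01, -0.0000e+00,  8.0000e-03,
        0.0000e+00]), 'tcp_pos': array([0.155, 0.605, 0.23 ]), 'tool_rot': array([ 0.126,  0.992, -0.001, -0.   ]), 'force': array([-0.211, -0.046, -0.361]), 'ft_torque': array([-0.026, -0.024,  0.023]), 'gripper_force': np.float64(0.0), 'finger_gap': np.float64(1.001)}
scene [395.9 280.2 206.8] [[-0.333, 0.59, -0.735, 1.352], [0.943, 0.206, -0.262, 0.318], [-0.003, -0.781, -0.625, 0.778], [0.0, 0.0, 0.0, 1.0]]
pot [(0.73, [330, 258], [0.64, 0.199]), (0.64, [407, 202], [0.333, 0.363]), (0.26, [329, 244], [0.59, 0.185])]
pot_handle [(0.91, [395, 195], [0.356, 0.324]), (0.86, [328, 226], [0.557, 0.172])]
stand [(0.96, [323, 260], [0.612, 0.176])]
coaster [(0.91, [405, 254], [0.52, 0.382])]
tray [(0.9, [211, 210], [0.521, -0.207]), (0.7, [208, 219], [0.565, -0.195]), (0.52, [328, 246], [0.558, 0.177])]
brush [(0.61, [206, 219], [0.569, -0.198]), (0.38, [405, 
[... 1309 characters left out ...]
0.044])]
bar_left [(0.67, [288, 236], [0.56, 0.038])]
bar_right [(0.82, [304, 258], [0.557, -0.062])]
sink1 [(0.98, [312, 358], [0.427, -0.337]), (0.71, [274, 379], [0.33, -0.348]), (0.71, [282, 205], [0.617, 0.188]), (0.6, [345, 345], [0.508, -0.339])]
bottle [(0.62, [390, 258], [0.77, -0.148])]
spool [(0.86, [341, 203], [0.784, 0.12])]
cleaner [(0.55, [292, 170], [0.733, 0.35])]
wrist [296.  278.9 207.4] [[0.25, 0.926, 0.284, 0.083], [0.968, -0.239, -0.073, 0.625], [0.0, 0.293, -0.956, 0.373], [0.0, 0.0, 0.0, 1.0]]
pot [(0.95, [140, 293], [0.249, 0.396])]
pot_handle []
stand []
coaster []
tray []
brush []
brush_tip []
board []
bar_left []
bar_right []
sink1 []
bottle []
spool []
cleaner []
```

View pics/scene0.png

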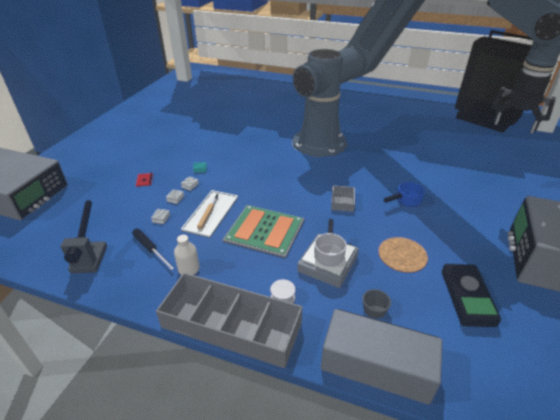

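View pics/side0.png

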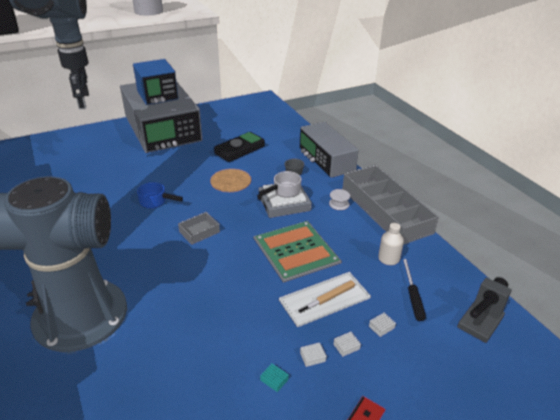

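The steel pot is at scene (330,248) on the stand, and the blue look-alike at (410,194) is not meant. The cork mat is at (405,254). Three grey sinks are at (190,184), (175,197) and (160,216), with a turquoise look-alike at (200,168). I'll leave the red thing alone. I'm moving closer to look from above.

Call:
step_arm(
  targets="-423 -257 -100 -14.5;-423 -257 -100 -14.5;-423 -257 -100 -14.5;-423 -257 -100 -14.5;-423 -257 -100 -14.5;-423 -257 -100 -14.5;-423 -257 -100 -14.5;-423 -257 -100 -14.5;-423 -257 -100 -14.5;-423 -257 -100 -14.5;-423 -257 -100 -14.5;-423 -257 -100 -14.5",
  gripper=0,
)

```text
t: 3.45
tcp_pos: [0.5024, 0.2498, 0.3315]
tool_rot: [0.001, 1.0, 0.0, 0.0]
force: [-0.8, 0.5, -0.7]
finger_gap: 1.002
gripper_force: 0.0
```

```bash
cat >> h.py <<'E'
def ask(c,qs,fn='mark_of',pm=.25):
    C=cam(c)
    for q,z in qs:
        print(q,[(round(d['p'],2),np.round(d['position'],1).tolist(),np.round(world(C,d['position'],z)[:2],4).tolist()) for d in getattr(manip,fn)(c,q) if d['p']>pm])
E
python3 - <<'E'
from h import *
s=manip.sense(); print({k:np.round(s[k],4).tolist() for k in('t','tcp_pos','tool_rot','q')})
im=snap('wrist','w1.png')
ask('wrist',[('pot',.04),('pot_rim',.084),('pot_handle',.073),('stand',0),('coaster',0)])
E
```

```text
{'t': 3.45, 'tcp_pos': [0.5024, 0.2498, 0.3315], 'tool_rot': [0.001, 1.0, 0.0002, 0.0002], 'q': [0.2621, 0.3375, 1.4646, 0.0003, 1.3389, -1.3067]}
pot [(0.83, [245.5, 248.6], [0.6269, 0.1981])]
pot_rim [(0.9, [244.6, 263.2], [0.6297, 0.2015])]
pot_handle [(0.94, [327.1, 28.9], [0.3252, 0.3093]), (0.77, [225.0, 211.0], [0.5533, 0.1751]), (0.46, [64.9, 304.3], [0.7068, -0.0845])]
stand [(0.56, [246.3, 231.8], [0.614, 0.1957])]
coaster [(0.98, [357.0, 179.7], [0.5234, 0.3786])]
```

View pics/w1.png

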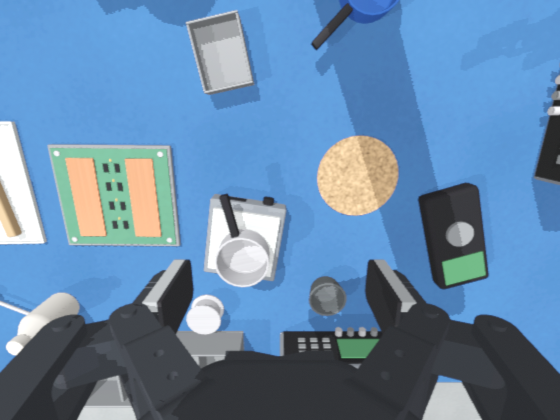

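The wrist view shows the steel pot (244,258) on its stand with its handle at (227,213). The cork mat is at (357,175), the board with two orange bars at (115,195), and the blue pot at (365,5). Measuring precisely next.

```bash
python3 - <<'E'
from h import *
C=cam('wrist'); im=cv2.imread('pics/w1.png'); S=1500
hsv=cv2.cvtColor(im,cv2.COLOR_BGR2HSV)
def blobs(mask,z,n,amin=300):
    c,_=cv2.findContours(mask.astype(np.uint8)*255,cv2.RETR_EXTERNAL,cv2.CHAIN_APPROX_NONE)
    for k in sorted(c,key=cv2.contourArea)[::-1][:n]:
        if cv2.contourArea(k)<amin: continue
        w=np.array([world(C,p[0],z)[:2] for p in k],np.float32); r=cv2.minAreaRect(w); M=cv2.moments(w)
        e=cv2.fitEllipse(w*1000); print(n,np.round(r[0],4),np.round(r[1],4),round(r[2],1),'ell',np.round(e[0],1),np.round(e[1],1), 'px',k.mean(0).round())
h,s,v=hsv[...,0],hsv[...,1],hsv[...,2]
print('orange');blobs((h<18)&(s>110)&(v>120),.0125,4)
print('cork pts');
m=manip.masks_of('wrist','coaster')[0]['pixels']; blobs(m,.004,1)
for q,z in(('pot',.084),('stand',.04),('board',.01)):
    for d in manip.masks_of('wrist',q)[:2]:
        print(q,d['p']);blobs(d['pixels'],z,1)
r=rect(C,im,(.5,.72,.1,.3),.084,2500); r2=rect(C,im,(.5,.72,.1,.3),.04,2500)
cv2.imwrite('pics/r1.png',np.hstack([r,r2])[:, :][::1]) ; print(r.shape)
b=cv2.imread('pics/r1.png'); cv2.imwrite('pics/r1.png',cv2.resize(b,(800,440)))
E
```

```text
orange
cork pts
1 [0.5167 0.3773] [0.1288 0.1297] 48.5 ell [516.2 378.1] [128.4 130.1] px [[357. 175.]]
pot 0.93
1 [0.598  0.2019] [0.0786 0.1395] 82.4 ell [608.9 196.2] [ 75.7 136.2] px [[237. 243.]]
pot 0.62
1 [0.3107 0.3347] [0.0363 0.1062] 24.7 ell [315.4 337.4] [36.3 92.5] px [[352.  16.]]
stand 0.55
1 [0.6118 0.2206] [0.142  0.0838] 0.2 ell [596.7 221.6] [ 78.5 152.4] px [[263. 231.]]
board 0.69
1 [ 0.5508 -0.0103] [0.1905 0.17  ] 89.6 ell [549.7 -10. ] [194.9 223. ] px [[116. 194.]]
(549, 499, 3)
```

View pics/r1.png

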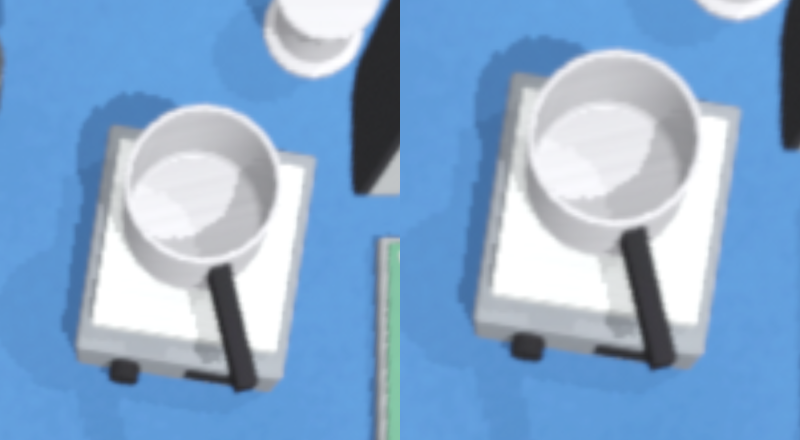

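Call:
step_arm(
  targets="-53 -66 161 -11.3;-53 -66 161 -11.3;-53 -66 161 -11.3;-53 -66 161 -11.3;-53 -66 161 -11.3;-53 -66 161 -11.3;-53 -66 161 -11.3",
)

```text
t: 4.65
tcp_pos: [0.5552, 0.1861, 0.1723]
tool_rot: [-0.099, 0.995, 0.0, 0.002]
force: [0.9, -0.2, 1.0]
finger_gap: 1.002
gripper_force: 0.0
```

```bash
python3 - <<'E'
from h import *
s=manip.sense(); print({k:np.round(s[k],4).tolist() for k in('t','tcp_pos','tool_rot','q')})
im=snap('wrist','w2.png'); C=cam('wrist'); ask('wrist',[('pot_handle',.073),('pot_rim',.084)])
bgr=cv2.imread('pics/w2.png'); r=rect(C,bgr,(.5,.68,.1,.28),.080,3000); cv2.imwrite('pics/r2.png',r)
E
```

```text
{'t': 4.65, 'tcp_pos': [0.5552, 0.1861, 0.1723], 'tool_rot': [-0.0995, 0.995, 0.0002, 0.0017], 'q': [0.1325, 0.5468, 1.5941, 0.0004, 0.9973, -1.6378]}
pot_handle []
pot_rim [(0.66, [271.1, 292.7], [0.6309, 0.195]), (0.58, [130.5, 162.3], [0.5379, 0.0656])]
```

View pics/r2.png

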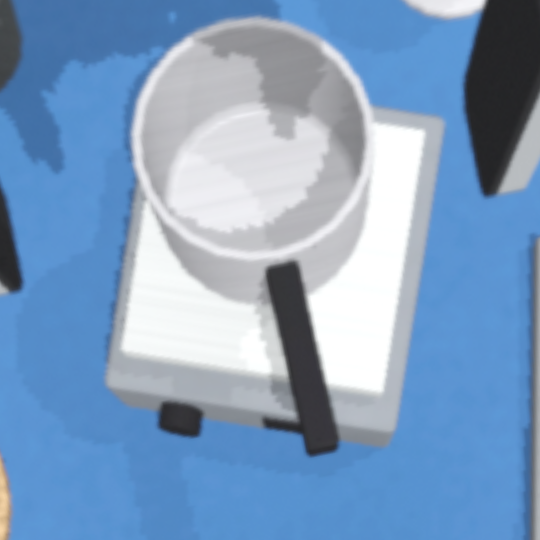

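Call:
step_arm(
  targets="-1 -6 50 -0.7;-1 -6 80 -0.7;-1 -6 100 -0.7;-1 -6 117 -0.7;-1 -6 117 -0.7;-1 -6 117 -0.7",
)

```text
t: 5.4
tcp_pos: [0.557, 0.1798, 0.0542]
tool_rot: [-0.105, 0.994, 0.0, 0.001]
force: [-0.6, -0.5, -0.1]
finger_gap: 1.003
gripper_force: 0.0
```

Call:
step_arm(
  targets="0 0 0 0;0 0 0 0;0 0 0 0;0 0 0 0;0 0 0 0;0 0 0 0;0 0 0 0;0 0 0 0",
  gripper=1,
  squeeze=60,
)

```text
t: 6.2
tcp_pos: [0.5567, 0.1793, 0.0536]
tool_rot: [-0.105, 0.994, -0.0, 0.0]
force: [-0.9, -0.4, 4.1]
finger_gap: 0.129
gripper_force: 61.6
```

Call:
step_arm(
  targets="0 0 -20 0;0 0 -40 0;0 0 -60 0;15 40 -60 0;30 80 -60 0;45 120 -60 0;60 160 -60 0;75 202 -60 0;75 202 -60 0;75 202 -60 0;75 202 -60 0",
  squeeze=90,
)

```text
t: 7.3
tcp_pos: [0.441, 0.3606, 0.1128]
tool_rot: [-0.105, 0.994, -0.0, -0.0]
force: [0.2, -0.4, -2.4]
finger_gap: 0.123
gripper_force: 89.4
```

```bash
python3 - <<'E'
from h import *
s=manip.sense(); print({k:np.round(s[k],4).tolist() for k in('t','tcp_pos','tool_rot','q')})
im=snap('wrist','w3.png'); C=cam('wrist'); ask('wrist',[('pot_rim',.144),('coaster',.0),('stand',0)]);
bgr=cv2.imread('pics/w3.png'); a=rect(C,bgr,(.42,.62,.27,.47),.144,2000); b=rect(C,bgr,(.5,.72,.1,.3),.04,2000);b=cv2.resize(b,(400,440))
cv2.imwrite('pics/r3.png',np.hstack([cv2.copyMakeBorder(a,0,40,0,0,0),b]))
E
```

```text
{'t': 7.3, 'tcp_pos': [0.441, 0.3606, 0.1128], 'tool_rot': [-0.105, 0.9945, -0.0003, -0.0005], 'q': [0.4894, 0.617, 1.6749, -0.0004, 0.8508, -1.2915]}
pot_rim []
coaster []
stand [(0.8, [85.1, 333.1], [0.619, 0.1934])]
```

View pics/r3.png

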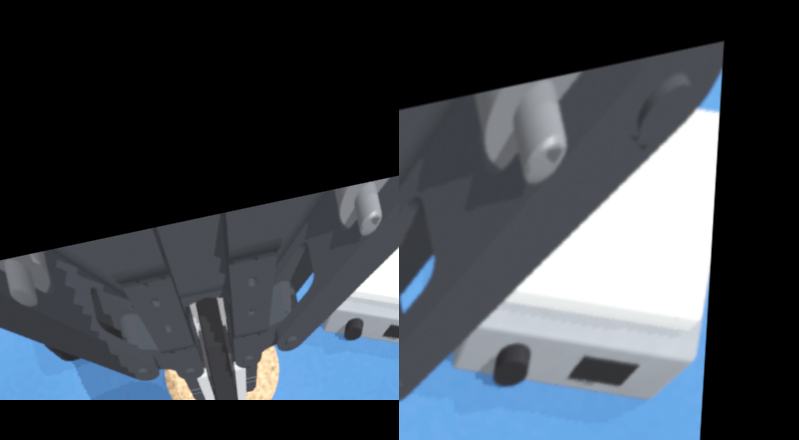

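Call:
step_arm(
  targets="0 0 40 0;0 0 70 0;0 0 85 0;0 0 92 0;0 0 92 0;0 0 92 0;0 0 93 0;0 0 94 0;0 0 94 0",
)

```text
t: 8.4
tcp_pos: [0.4412, 0.3614, 0.0199]
tool_rot: [-0.105, 0.994, 0.0, 0.001]
force: [0.0, -0.5, -1.8]
finger_gap: 0.124
gripper_force: 89.3
```

Call:
step_arm(
  targets="0 0 1 0;0 0 2 0;0 0 2 0;0 0 2 0",
)

```text
t: 8.8
tcp_pos: [0.441, 0.3613, 0.0178]
tool_rot: [-0.105, 0.994, 0.0, 0.0]
force: [-2.2, -0.6, 2.5]
finger_gap: 0.119
gripper_force: 90.2
```

Call:
step_arm(
  targets="0 0 0 0;0 0 0 0;0 0 0 0;0 0 0 0;0 0 0 0;0 0 0 0;0 0 0 0",
  gripper=0.7,
)

```text
t: 9.5
tcp_pos: [0.441, 0.3612, 0.0173]
tool_rot: [-0.105, 0.994, -0.0, -0.0]
force: [-0.2, -0.5, 0.2]
finger_gap: 0.299
gripper_force: 0.0
```

Call:
step_arm(
  targets="0 0 -40 0;0 0 -80 0;0 0 -130 0;10 -15 -180 4;20 -30 -230 8;30 -45 -280 12;30 -60 -310 12;30 -60 -310 12;30 -60 -310 12",
  gripper=0,
)

```text
t: 10.4
tcp_pos: [0.4243, 0.2961, 0.3283]
tool_rot: [-0.0, 1.0, 0.001, 0.001]
force: [-0.2, 0.4, -0.3]
finger_gap: 0.998
gripper_force: 0.0
```

```bash
python3 - <<'E'
from h import *
s=manip.sense(); print({k:np.round(s[k],4).tolist() for k in('t','tcp_pos','tool_rot','q')})
im=snap('wrist','w4.png'); C=cam('wrist'); ask('wrist',[('pot_rim',.048),('pot_handle',.037),('pot',.004),('coaster',.0),('stand',0)]);
bgr=cv2.imread('pics/w4.png'); a=rect(C,bgr,(.40,.62,.27,.47),.048,2000); b=rect(C,bgr,(.5,.72,.1,.3),.04,2000)
cv2.imwrite('pics/r4.png',np.hstack([a,b]))
E
```

```text
{'t': 10.4, 'tcp_pos': [0.4243, 0.2961, 0.3283], 'tool_rot': [-0.0003, 1.0, 0.0006, 0.0011], 'q': [0.3929, 0.2724, 1.5715, 0.0002, 1.2952, -1.1784]}
pot_rim [(0.7, [331.9, 227.7], [0.5093, 0.3772]), (0.64, [337.2, 49.8], [0.2662, 0.3712])]
pot_handle [(0.81, [322.0, 180.6], [0.4388, 0.3607]), (0.72, [290.9, 91.4], [0.3151, 0.313]), (0.69, [183.2, 346.1], [0.7387, 0.1263])]
pot [(0.8, [330.4, 219.9], [0.5122, 0.3824]), (0.69, [328.3, 56.3], [0.2659, 0.3669]), (0.33, [333.2, 230.1], [0.5304, 0.3881])]
coaster []
stand [(0.81, [218.2, 273.1], [0.6138, 0.1889]), (0.72, [333.0, 231.6], [0.5347, 0.3887])]
```

View pics/r4.png

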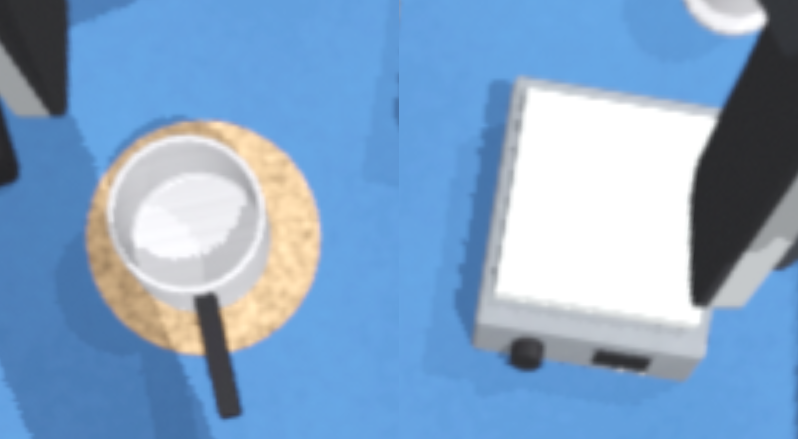

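Call:
step_arm(
  targets="-46 -516 0 0;-46 -516 0 0;-46 -516 0 0;-46 -516 0 0;-46 -516 0 0;-46 -516 0 0;-46 -516 0 0;-46 -516 0 0;-46 -516 0 0;-46 -516 0 0;-46 -516 0 0;-46 -516 0 0",
)

```text
t: 11.9
tcp_pos: [0.471, -0.2221, 0.3261]
tool_rot: [0.001, 1.0, 0.0, -0.001]
force: [0.1, 0.6, 0.8]
finger_gap: 0.999
gripper_force: 0.0
```

```bash
cat >> h.py <<'E'
def lens(): 
    s=manip.sense(); print({k:np.round(s[k],4).tolist() for k in('t','tcp_pos','tool_rot','q','force','finger_gap','gripper_force')})
E
python3 - <<'E'
from h import *
lens()
im=snap('wrist','w5.png'); C=cam('wrist'); ask('wrist',[('brush',.003),('brush_tip',.011),('tray',0),('board',.0),('bar_left',.01),('bar_right',.01),('sink1',0)]);
bgr=cv2.imread('pics/w5.png'); a=rect(C,bgr,(.36,.66,-.42,-.06),.012,2000)
cv2.imwrite('pics/r5.png',a)
E
```

```text
{'t': 11.9, 'tcp_pos': [0.471, -0.2221, 0.3261], 'tool_rot': [0.0011, 1.0, 0.0003, -0.0006], 'q': [-0.6553, 0.2813, 1.5646, -0.0002, 1.297, -2.2238], 'force': [0.0953, 0.5672, 0.7698], 'finger_gap': 0.9993, 'gripper_force': 0.0}
brush [(0.75, [293.5, 221.4], [0.5618, -0.1943])]
brush_tip [(0.68, [284.5, 157.2], [0.4543, -0.2099])]
tray [(0.66, [289.4, 206.0], [0.5358, -0.2013])]
board [(0.67, [402.7, 214.4], [0.5508, -0.0121])]
bar_left [(0.96, [432.8, 214.3], [0.5475, 0.0327])]
bar_right [(0.72, [381.0, 215.5], [0.5494, -0.0518])]
sink1 [(0.95, [202.3, 135.7], [0.4226, -0.3364]), (0.9, [213.7, 244.7], [0.605, -0.3308]), (0.73, [224.6, 196.4], [0.5192, -0.3074]), (0.56, [192.2, 68.5], [0.3279, -0.3438])]
```

View pics/r5.png

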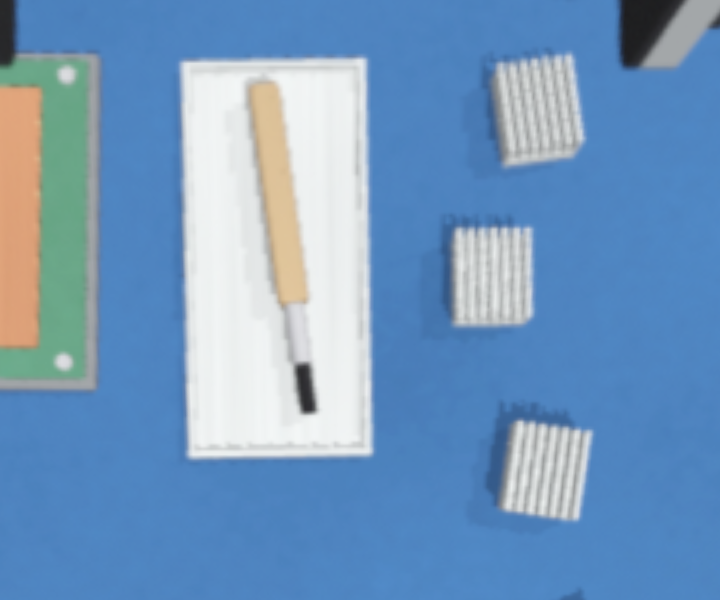

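The brush is in the tray with its tail at (.618,-.1925) and tip at (.454,-.214). That makes its length 165 mm, as it should be. The middle sink has already been knocked aside, and all three grey sinks are present. I'll grip the brush near its tail so it can be pivoted tip-down in a light grip.

Call:
step_arm(
  targets="-60 13 100 -4;-127 27 180 -7.5;-127 27 250 -7.5;-127 27 270 -7.5;-127 27 270 -7.5;-127 27 270 -7.5;-127 27 270 -7.5;-127 27 270 -7.5;-127 27 270 -7.5;-127 27 270 -7.5",
  gripper=0.5,
)

```text
t: 13.3
tcp_pos: [0.5992, -0.1936, 0.0613]
tool_rot: [-0.066, 0.998, -0.002, 0.003]
force: [0.2, -0.1, 0.2]
finger_gap: 0.501
gripper_force: 0.0
```

```bash
python3 - <<'E'
from h import *
lens(); im=snap('wrist','w6.png'); C=cam('wrist'); ask('wrist',[('brush',.003),('brush_tip',.011)])
bgr=cv2.imread('pics/w6.png'); 
cv2.imwrite('pics/r6.png',np.hstack([cv2.resize(bgr,(440,330)),cv2.resize(rect(C,bgr,(.44,.65,-.30,-.10),.019,1600),(320,330))]))
E
```

```text
{'t': 13.3, 'tcp_pos': [0.5992, -0.1936, 0.0613], 'tool_rot': [-0.0659, 0.9978, -0.0017, 0.0027], 'q': [-0.4896, 0.7516, 1.5473, -0.0001, 0.8364, -2.1922], 'force': [0.1769, -0.1112, 0.1859], 'finger_gap': 0.5007, 'gripper_force': 0.0}
brush [(0.83, [272.7, 175.8], [0.5637, -0.202])]
brush_tip []
```

View pics/r6.png

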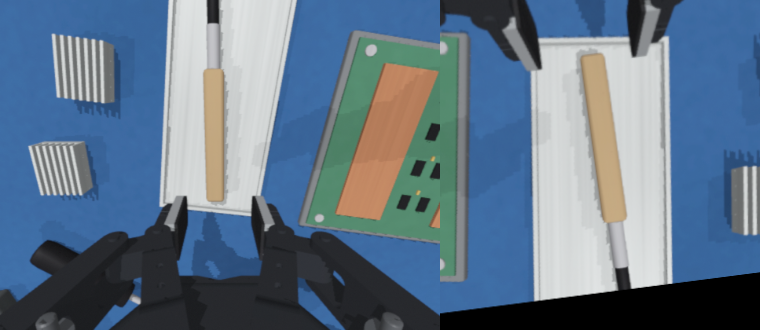

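Call:
step_arm(
  targets="0 0 30 0;0 0 45 0;0 0 50 0;0 0 53 0;0 0 53 0;0 0 53 0",
)

```text
t: 14.05
tcp_pos: [0.5983, -0.1928, 0.0049]
tool_rot: [-0.066, 0.998, -0.0, 0.0]
force: [-0.6, -0.5, 0.3]
finger_gap: 0.505
gripper_force: 0.0
```

Call:
step_arm(
  targets="0 0 0 0;0 0 0 0;0 0 0 0;0 0 0 0;0 0 0 0;0 0 0 0",
  gripper=0.8,
  squeeze=20,
)

```text
t: 14.65
tcp_pos: [0.5981, -0.1927, 0.0045]
tool_rot: [-0.066, 0.998, -0.0, 0.0]
force: [0.1, 0.3, 0.5]
finger_gap: 0.2
gripper_force: 0.8
```

Call:
step_arm(
  targets="0 0 0 0;0 0 0 0;0 0 0 0;0 0 0 0",
  gripper=0.825,
)

```text
t: 15.05
tcp_pos: [0.5981, -0.1927, 0.0046]
tool_rot: [-0.066, 0.998, -0.0, 0.0]
force: [-0.0, -0.4, 3.7]
finger_gap: 0.18
gripper_force: 20.0
```

Call:
step_arm(
  targets="0 0 0 0;0 0 0 0;0 0 0 0;0 0 0 0",
  gripper=0.815,
)

```text
t: 15.45
tcp_pos: [0.598, -0.1926, 0.0045]
tool_rot: [-0.066, 0.998, -0.0, 0.0]
force: [0.9, -0.5, 3.6]
finger_gap: 0.184
gripper_force: 7.0
```

Call:
step_arm(
  targets="0 0 0 0;0 0 0 0;0 0 0 0;0 0 0 0",
  gripper=0.818,
)

```text
t: 15.85
tcp_pos: [0.598, -0.1926, 0.0045]
tool_rot: [-0.066, 0.998, -0.0, 0.0]
force: [0.4, -0.8, 5.5]
finger_gap: 0.184
gripper_force: 9.9
```

Call:
step_arm(
  targets="0 0 0 0;0 0 0 0;0 0 -5 0;1 0 -10 0;2 0 -20 0;3 0 -30 0;5.6 0 -40 0;5.6 0 -40 0;5.6 0 -40 0",
  gripper=0.812,
)

```text
t: 16.75
tcp_pos: [0.5924, -0.1934, 0.045]
tool_rot: [-0.066, 0.998, -0.0, 0.0]
force: [0.0, -0.1, 1.1]
finger_gap: 0.186
gripper_force: 0.0
```

```bash
python3 - <<'E'
from h import *
lens(); im=snap('side','s7.png'); C=cam('side'); ask('side',[('brush_tip',.008)])
bgr=cv2.imread('pics/s7.png'); cv2.imwrite('pics/c7.png',cv2.resize(bgr[230:360,240:420],(720,520),interpolation=2))
E
```

```text
{'t': 16.75, 'tcp_pos': [0.5924, -0.1934, 0.045], 'tool_rot': [-0.066, 0.9978, -0.0003, 0.0005], 'q': [-0.4946, 0.7716, 1.5661, 0.0, 0.8029, -2.1975], 'force': [0.0083, -0.0573, 1.0729], 'finger_gap': 0.1864, 'gripper_force': 0.0}
brush_tip [(0.79, [297.3, 310.2], [0.4577, -0.2106]), (0.71, [304.8, 258.7], [0.5584, -0.0619]), (0.5, [206.1, 179.6], [0.4518, 0.4044])]
```

View pics/c7.png

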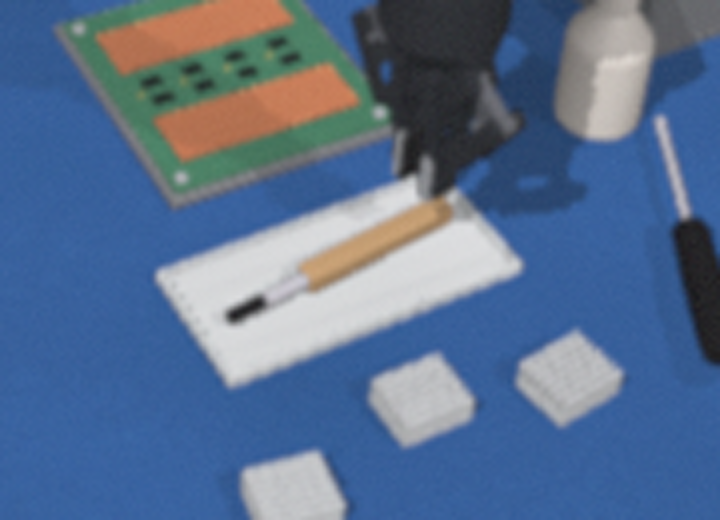

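Call:
step_arm(
  targets="-5.6 0 20 0;-5.6 0 35 0;-5.6 0 40 0;-5.6 0 40 0;-5.6 0 40 0",
  gripper=0.75,
)

```text
t: 17.35
tcp_pos: [0.5973, -0.1923, 0.0038]
tool_rot: [-0.066, 0.998, 0.0, -0.001]
force: [-0.3, 0.4, -0.3]
finger_gap: 0.251
gripper_force: 0.0
```

Call:
step_arm(
  targets="0 0 0 0;0 0 0 0;0 0 0 0;0 0 0 0;0 0 0 0;0 0 0 0",
  gripper=0.818,
)

```text
t: 17.95
tcp_pos: [0.5978, -0.1925, 0.0043]
tool_rot: [-0.066, 0.998, -0.0, -0.0]
force: [-0.2, -0.1, -0.6]
finger_gap: 0.184
gripper_force: 9.7
```

Call:
step_arm(
  targets="0 0 -5 0;1 0 -10 0;2 0 -20 0;3 0 -30 0;5.6 0 -40 0;5.6 0 -40 0;5.6 0 -40 0",
)

```text
t: 18.65
tcp_pos: [0.5924, -0.1934, 0.045]
tool_rot: [-0.066, 0.998, -0.0, 0.0]
force: [-0.4, 0.1, -0.9]
finger_gap: 0.185
gripper_force: 9.7
```

```bash
python3 - <<'E'
from h import *
im=snap('side','s8.png'); C=cam('side'); ask('side',[('brush_tip',.008)])
bgr=cv2.imread('pics/s8.png'); cv2.imwrite('pics/c8.png',cv2.resize(bgr[230:360,240:420],(720,520),interpolation=2))
E
```

```text
brush_tip [(0.65, [294.3, 298.5], [0.4685, -0.1748])]
```

View pics/c8.png

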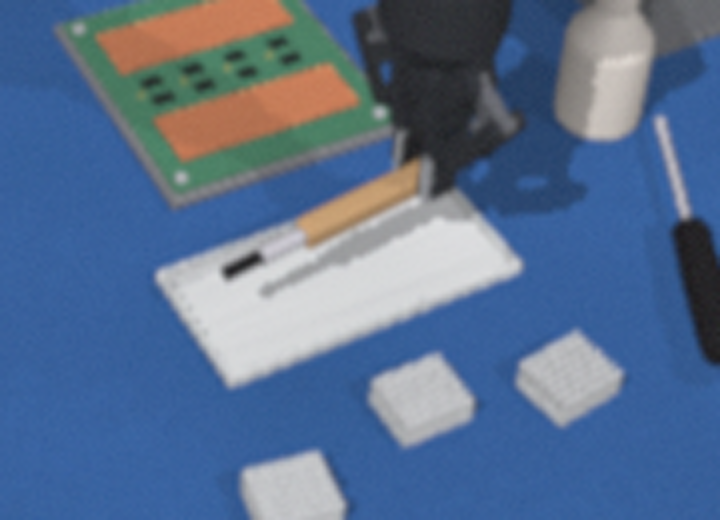

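Call:
step_arm(
  targets="0 0 5 0;0 0 15 0;0 0 15 0;0 0 15 0",
  gripper=0.8155,
)

```text
t: 19.15
tcp_pos: [0.5917, -0.1929, 0.0283]
tool_rot: [-0.066, 0.998, 0.0, -0.001]
force: [0.7, -0.2, -0.6]
finger_gap: 0.185
gripper_force: 8.1
```

```bash
cat > bt.py <<'E'
from h import *
lens(); manip.snapshot('side'); ask('side',[('brush_tip',.008)]); manip.snapshot('scene'); ask('scene',[('brush_tip',.008)])
E
python3 bt.py
```

```text
{'t': 19.15, 'tcp_pos': [0.5917, -0.1929, 0.0283], 'tool_rot': [-0.0661, 0.9978, 0.0005, -0.0008], 'q': [-0.4945, 0.7976, 1.5702, -0.0, 0.7757, -2.1975], 'force': [0.6627, -0.2386, -0.6391], 'finger_gap': 0.1848, 'gripper_force': 8.0567}
brush_tip [(0.54, [295.1, 305.3], [0.4602, -0.1949]), (0.53, [288.2, 236.4], [0.5605, 0.038])]
brush_tip [(0.55, [218.4, 187.4], [0.4152, -0.2332]), (0.48, [371.9, 308.6], [0.7354, 0.3266])]
```

Call:
step_arm(
  targets="0 0 0 0;0 0 0 0;0 0 0 0;0 0 0 0",
  gripper=0.814,
)

```text
t: 19.75
tcp_pos: [0.5923, -0.1933, 0.0294]
tool_rot: [-0.066, 0.998, -0.0, 0.0]
force: [0.4, -0.0, -0.7]
finger_gap: 0.186
gripper_force: 3.8
```

```bash
python3 bt.py
```

```text
{'t': 19.75, 'tcp_pos': [0.5923, -0.1933, 0.0294], 'tool_rot': [-0.066, 0.9978, -0.0, 0.0001], 'q': [-0.4945, 0.7959, 1.5698, -0.0, 0.7758, -2.1975], 'force': [0.4021, -0.0232, -0.7076], 'finger_gap': 0.1864, 'gripper_force': 3.8256}
brush_tip [(0.8, [295.7, 305.0], [0.4619, -0.1946]), (0.65, [207.8, 180.9], [0.4541, 0.3949]), (0.61, [331.6, 283.3], [0.5752, -0.1696])]
brush_tip [(0.39, [218.0, 187.2], [0.4146, -0.235])]
```

Call:
step_arm(
  targets="0 0 0 0;0 0 0 0;0 0 0 0;0 0 0 0",
  gripper=0.8135,
)

```text
t: 20.35
tcp_pos: [0.5922, -0.1933, 0.0293]
tool_rot: [-0.066, 0.998, -0.0, 0.0]
force: [-0.2, 1.1, -0.4]
finger_gap: 0.191
gripper_force: 2.4
```

```bash
python3 bt.py
```

```text
{'t': 20.35, 'tcp_pos': [0.5922, -0.1933, 0.0293], 'tool_rot': [-0.066, 0.9978, -0.0, 0.0], 'q': [-0.4946, 0.796, 1.5698, -0.0, 0.7758, -2.1975], 'force': [-0.194, 1.1284, -0.4119], 'finger_gap': 0.1908, 'gripper_force': 2.3589}
brush_tip [(0.58, [292.9, 305.0], [0.4559, -0.1918])]
brush_tip [(0.55, [219.2, 184.5], [0.3994, -0.2381])]
```

```bash
cat > bt.py <<'E'
from h import *
def tri(q='brush_tip',near=None):
    rays=[];out=[]
    for c in('side','scene'):
        manip.snapshot(c); C=cam(c); l=[d for d in manip.mark_of(c,q) if d['p']>.2]
        rays.append([(C,d['position']) for d in l])
    best=None
    for Ca,a in rays[0]:
        for Cb,b in rays[1]:
            A=[];B=[]
            for C,p in((Ca,a),(Cb,b)):
                f,cx,cy,E=C; d=E[:3,:3]@[(p[0]-cx)/f,(p[1]-cy)/f,1]; d/=np.linalg.norm(d); P=np.eye(3)-np.outer(d,d); A.append(P);B.append(P@E[:3,3])
            X=np.linalg.lstsq(np.vstack(A),np.hstack(B),rcond=None)[0]; e=max(np.linalg.norm(pix(C,X)-p) for C,p in((Ca,a),(Cb,b)))
            if e<8: print(np.round(X,4),'err px',round(e,1))
if __name__=='__main__': lens(); tri()
E
python3 bt.py
```

```text
{'t': 20.55, 'tcp_pos': [0.5922, -0.1933, 0.0293], 'tool_rot': [-0.066, 0.9978, 0.0, -0.0], 'q': [-0.4946, 0.796, 1.5698, -0.0, 0.7758, -2.1975], 'force': [-0.1716, -0.2746, -0.4642], 'finger_gap': 0.1822, 'gripper_force': 2.3582}
[ 0.4492 -0.2068  0.0319] err px 1.1
```

Call:
step_arm(
  targets="0 0 0 0;0 0 0 0;0 0 0 0;0 0 0 0",
  gripper=0.813,
)

```text
t: 21.15
tcp_pos: [0.5922, -0.1932, 0.0293]
tool_rot: [-0.066, 0.998, -0.0, -0.0]
force: [0.3, 0.3, 0.3]
finger_gap: 0.187
gripper_force: 0.9
```

```bash
python3 bt.py
```

```text
{'t': 21.15, 'tcp_pos': [0.5922, -0.1932, 0.0293], 'tool_rot': [-0.0661, 0.9978, -0.0, -0.0], 'q': [-0.4945, 0.796, 1.5698, -0.0001, 0.7758, -2.1975], 'force': [0.2946, 0.2765, 0.3327], 'finger_gap': 0.1874, 'gripper_force': 0.9295}
```

Call:
step_arm(
  targets="0 0 0 0;0 0 0 0;0 0 0 0;0 0 0 0",
  gripper=0.8126,
)

```text
t: 21.75
tcp_pos: [0.5923, -0.1933, 0.0293]
tool_rot: [-0.066, 0.998, -0.0, 0.0]
force: [1.0, 0.2, 0.8]
finger_gap: 0.187
gripper_force: 0.0
```

```bash
python3 bt.py
```

```text
{'t': 21.75, 'tcp_pos': [0.5923, -0.1933, 0.0293], 'tool_rot': [-0.066, 0.9978, -0.0, 0.0], 'q': [-0.4946, 0.796, 1.5698, -0.0, 0.7758, -2.1975], 'force': [1.0054, 0.2009, 0.8465], 'finger_gap': 0.1866, 'gripper_force': 0.0}
```

Call:
step_arm(
  targets="0 0 0 0;0 0 0 0;0 0 0 0;0 0 0 0",
  gripper=0.818,
)

```text
t: 22.35
tcp_pos: [0.5923, -0.1932, 0.0293]
tool_rot: [-0.066, 0.998, -0.0, 0.0]
force: [-0.3, -0.6, -0.3]
finger_gap: 0.18
gripper_force: 0.0
```

```bash
sed -i "s/>.2\]/>.1]/" bt.py; python3 - <<'E'
from h import *
import bt; bt.tri(); ask('side',[('brush_tip',.008),('brush',.01)],pm=.1); ask('scene',[('brush_tip',.008),('brush',.01)],pm=.1)
for q in ('side','scene'):
    for d in manip.masks_of(q,'brush')[:2]:
        ys,xs=np.nonzero(d['pixels']); print(q,d['p'],xs.min(),xs.max(),ys.min(),ys.max(),len(xs))
E
```

```text
brush_tip [(0.95, [295.6, 309.6], [0.455, -0.2072]), (0.69, [226.8, 165.3], [0.5435, 0.4577])]
brush [(0.86, [334.3, 293.7], [0.5618, -0.2043]), (0.52, [228.6, 181.4], [0.512, 0.3612])]
brush_tip []
brush [(0.64, [205.7, 216.9], [0.5671, -0.2]), (0.33, [322.9, 261.5], [0.6284, 0.1797])]
side 0.85 297 351 283 310 414
scene 0.55 182 237 193 236 929
```

The brush dropped flat back into the tray. It pivots only at about 1 N of grip, so I'll retry with finer control.

Call:
step_arm(
  targets="0 0 0 0;0 0 -20 0;0 0 -60 0;0 0 -90 0;0 0 -90 0;0 0 -90 0;0 0 -90 0",
  gripper=0.5,
)

```text
t: 23.55
tcp_pos: [0.5912, -0.1927, 0.1181]
tool_rot: [-0.066, 0.998, 0.001, -0.001]
force: [0.0, -0.5, 0.1]
finger_gap: 0.502
gripper_force: 0.0
```

```bash
cat > br.py <<'E'
from h import *
def brushaxis(fn):
    snap('wrist',fn); C=cam('wrist'); im=cv2.imread('pics/'+fn); r=rect(C,im,(.40,.66,-.32,-.08),.011,2000)
    hsv=cv2.cvtColor(r,cv2.COLOR_BGR2HSV); m=((hsv[...,0]>8)&(hsv[...,0]<28)&(hsv[...,1]>60)&(hsv[...,2]>80)).astype(np.uint8)
    n,lab,stt,ce=cv2.connectedComponentsWithStats(m)
    for i in range(1,n):
        if stt[i,4]>1500:
            ys,xs=np.nonzero(lab==i); w=np.stack([.66-ys/2000,-.08-xs/2000],1); R_=cv2.minAreaRect(w.astype(np.float32)); c=w.mean(0); u=np.linalg.svd(w-c,full_matrices=False)[2][0]; u*=-np.sign(u[0])
            t=(w-c)@u; print('comp',c.round(4),R_[0],R_[1],'dir',u.round(3),'yaw',np.degrees(np.arctan2(u[1],u[0])).round(1),'ends',t.min().round(4),t.max().round(4))
if __name__=='__main__':
    lens(); brushaxis('w9.png')
    ask('wrist',[('brush',.003),('brush_tip',.011)])
E
python3 br.py
```

```text
{'t': 23.55, 'tcp_pos': [0.5912, -0.1927, 0.1181], 'tool_rot': [-0.066, 0.9978, 0.0007, -0.0011], 'q': [-0.4946, 0.6644, 1.5339, -0.0, 0.9461, -2.1975], 'force': [0.0061, -0.4576, 0.0702], 'finger_gap': 0.5019, 'gripper_force': 0.0}
comp [ 0.5601 -0.1966] (0.5601895451545715, -0.19655141234397888) (0.1111893579363823, 0.015361432917416096) dir [-0.991 -0.131] yaw -172.5 ends -0.0557 0.0555
brush [(0.78, [276.6, 168.7], [0.5595, -0.1979])]
brush_tip [(0.75, [283.1, 21.7], [0.4493, -0.2074])]
```

Call:
step_arm(
  targets="-13 0 40 0;-13 0 80 0;-13 0 105 0;-13 0 113.5 0;-13 0 113.5 0;-13 0 113.5 0",
)

```text
t: 24.3
tcp_pos: [0.6058, -0.1919, 0.0065]
tool_rot: [-0.066, 0.998, -0.0, 0.001]
force: [0.7, 0.2, -0.4]
finger_gap: 0.499
gripper_force: 0.0
```

Call:
step_arm(
  targets="0 0 0 0;0 0 0 0;0 0 0 0;0 0 0 0;0 0 0 0;0 0 0 0;0 0 0 0;0 0 0 0;0 0 -10 0;0 0 -20 0;0 0 -20 0;0 0 -20 0",
  gripper=0.816,
)

```text
t: 25.5
tcp_pos: [0.6053, -0.1917, 0.0263]
tool_rot: [-0.066, 0.998, -0.0, 0.0]
force: [-0.7, 0.3, -1.3]
finger_gap: 0.189
gripper_force: 5.5
```

Call:
step_arm(
  targets="0 0 0 0;0 0 0 0;0 0 0 0",
  gripper=0.8135,
)

```text
t: 25.8
tcp_pos: [0.6049, -0.1914, 0.0254]
tool_rot: [-0.066, 0.998, 0.0, -0.0]
force: [-0.4, -1.3, 0.0]
finger_gap: 0.188
gripper_force: 2.1
```

```bash
python3 bt.py
```

```text
{'t': 25.8, 'tcp_pos': [0.6049, -0.1914, 0.0254], 'tool_rot': [-0.066, 0.9978, 0.0002, -0.0004], 'q': [-0.4823, 0.8121, 1.5388, -0.0, 0.7915, -2.1853], 'force': [-0.3956, -1.2519, 0.0258], 'finger_gap': 0.1881, 'gripper_force': 2.0622}
```

Call:
step_arm(
  targets="0 0 0 0;0 0 0 0;0 0 0 0;0 0 0 0",
  gripper=0.8132,
)

```text
t: 26.4
tcp_pos: [0.6051, -0.1915, 0.0258]
tool_rot: [-0.066, 0.998, 0.0, -0.0]
force: [0.3, 0.2, -0.4]
finger_gap: 0.188
gripper_force: 1.3
```

```bash
cat > bm.py <<'E'
from h import *
import bt,sys
bt.tri()
for q in ('side','scene'):
    im=manip.snapshot(q); m=manip.masks_of(q,'brush')
    hsv=cv2.cvtColor(im,cv2.COLOR_RGB2HSV); w=(hsv[...,0]>8)&(hsv[...,0]<25)&(hsv[...,1]>70)&(hsv[...,2]>90)
    C=cam(q); c=pix(C,[.55,-.2,.03]).astype(int); k=np.zeros_like(w); k[c[1]-45:c[1]+45,c[0]-45:c[0]+45]=1
    n,lab,st,ce=cv2.connectedComponentsWithStats((w&k).astype(np.uint8))
    for i in range(1,n):
        if st[i,4]>60: 
            ys,xs=np.nonzero(lab==i); r=cv2.minAreaRect(np.stack([xs,ys],1).astype(np.float32)); print(q,'wood',ce[i].round(1),np.round(r[1],1),round(r[2],1),cv2.boxPoints(r).round().tolist())
E
python3 bm.py
```

```text
side wood [304.9 257.2] [12.9 47.1] 72.5 [[281.0, 258.0], [326.0, 244.0], [330.0, 256.0], [285.0, 270.0]]
side wood [331.8 288.2] [ 7.5 39.4] 56.3 [[314.0, 296.0], [347.0, 274.0], [351.0, 280.0], [318.0, 302.0]]
scene wood [245.2 228.1] [13.6 30.5] 34.4 [[234.0, 235.0], [251.0, 210.0], [262.0, 218.0], [245.0, 243.0]]
```

```bash
cat > pit.py <<'E'
from h import *
# estimate pitch from side camera: compare wood front end with predictions; args: grip offset behind middle, axis height over tcp, box px
import sys
def pitch(g=.045,h=.0065,c='side',show=False):
    s=manip.sense(); M=R.from_quat(s['tool_rot']).as_matrix(); P=np.array(s['tcp_pos'])-h*M[:,2]
    im=manip.snapshot(c); C=cam(c); hsv=cv2.cvtColor(im,cv2.COLOR_RGB2HSV); w=((hsv[...,0]>8)&(hsv[...,0]<25)&(hsv[...,1]>70)&(hsv[...,2]>90)).astype(np.uint8)
    best=[]
    for th in np.radians(np.arange(-30,95,2.5)):
        u=M[:,0]*np.cos(th)+M[:,2]*np.sin(th); v=M[:,2]*np.cos(th)-M[:,0]*np.sin(th); y=M[:,1]
        pts=np.array([pix(C,P+u*a+v*b+y*d) for a in(.02,g+.055) for b in(-.008,.008) for d in(-.008,.008)],np.float32)
        m=np.zeros_like(w); cv2.fillConvexPoly(m,cv2.convexHull(pts).astype(np.int32),1)
        D=cv2.dilate(m,np.ones((9,9)))
        best.append((((m&w).sum()-((D-m)&w).sum())/m.sum(),np.degrees(th)))
    best.sort(reverse=True); print(c,'pitch',[(round(a,2),b) for a,b in best[:3]],'gf',round(s['gripper_force'],2),'z',round(s['tcp_pos'][2],4))
if __name__=='__main__': pitch(); pitch(c='scene')
E
python3 pit.py
```

```text
side pitch [(np.float64(7.122295009154267e+16), np.float64(92.5)), (np.float64(6.934866193123891e+16), np.float64(90.0)), (np.float64(6.806916632365148e+16), np.float64(87.5))] gf 1.31 z 0.0258
scene pitch [(np.float64(1.8446744073709552e+17), np.float64(40.0)), (np.float64(1.7737253917028416e+17), np.float64(37.5)), (np.float64(1.7568327689247194e+17), np.float64(35.0))] gf 1.31 z 0.0258pit.py:13: RuntimeWarning: overflow encountered in scalar subtract
  best.append((((m&w).sum()-((D-m)&w).sum())/m.sum(),np.degrees(th)))
```

```bash
sed -i "s/astype(np.uint8)$/astype(np.uint8)/; s/((m&w).sum()-((D-m)&w).sum())\/m.sum()/(float((m\&w).sum())-float(((D-m)\&w).sum()))\/float(m.sum())/" pit.py; python3 pit.py
```

```text
side pitch [(0.53, np.float64(10.0)), (0.53, np.float64(12.5)), (0.53, np.float64(7.499999999999999))] gf 1.31 z 0.0258
scene pitch [(0.03, np.float64(42.5)), (0.01, np.float64(47.5)), (0.01, np.float64(45.0))] gf 1.31 z 0.0258
```

It pivots at about 1.3 N, and the pitch is now roughly 8–10° with the tip on the tray floor. Lifting along an arc.

Call:
step_arm(
  targets="2 0 10 0;2 0 10 0",
)

```text
t: 27.2
tcp_pos: [0.6019, -0.1913, 0.0143]
tool_rot: [-0.066, 0.998, 0.001, -0.001]
force: [-1.2, 0.5, -0.3]
finger_gap: 0.186
gripper_force: 1.3
```

Call:
step_arm(
  targets="-1 0 -5 0;-2 0 -10 0;-1 0 -17 0;0 0 -24 0;2 0 -30 0;4 0 -37 0;6 0 -43 0;8 0 -49 0;11 0 -55 0;14 0 -61 0;18 0 -67 0;18 0 -67 0",
)

```text
t: 28.4
tcp_pos: [0.5851, -0.1944, 0.0837]
tool_rot: [-0.066, 0.998, -0.0, 0.0]
force: [0.3, -0.2, 0.2]
finger_gap: 0.189
gripper_force: 1.3
```

```bash
python3 pit.py
```

```text
side pitch [(0.57, np.float64(37.5)), (0.54, np.float64(29.999999999999996)), (0.54, np.float64(32.5))] gf 1.26 z 0.0837
scene pitch [(0.07, np.float64(37.5)), (0.03, np.float64(35.0)), (0.03, np.float64(32.5))] gf 1.27 z 0.0833
```

Call:
step_arm(
  targets="5 0 -8 0;10 0 -15 0;16 0 -23 0;23 0 -30 0;30 0 -36 0;37 0 -42.5 0;44 0 -48 0;52 0 -53 0;52 0 -53 0;52 0 -53 0",
)

```text
t: 29.5
tcp_pos: [0.5337, -0.2011, 0.136]
tool_rot: [-0.066, 0.998, -0.0, 0.0]
force: [0.2, 0.1, -0.9]
finger_gap: 0.186
gripper_force: 1.2
```

```bash
python3 pit.py
```

```text
side pitch [(0.53, np.float64(65.0)), (0.53, np.float64(67.5)), (0.5, np.float64(62.50000000000001))] gf 1.2 z 0.136
scene pitch [(0.03, np.float64(35.0)), (0.03, np.float64(37.5)), (0.03, np.float64(45.0))] gf 1.21 z 0.1358
```

Pitch is about 60°. Squeezing firmly, lifting, then measuring the tip.

Call:
step_arm(
  targets="0 0 0 0;0 0 0 0;0 0 0 0;0 0 0 0;0 0 0 0;0 0 -20 0;0 0 -40 0;0 0 -60 0;0 0 -60 0;0 0 -60 0",
  gripper=1,
  squeeze=60,
)

```text
t: 30.6
tcp_pos: [0.5335, -0.2009, 0.1956]
tool_rot: [-0.066, 0.998, 0.0, -0.0]
force: [-0.7, -0.8, 0.0]
finger_gap: 0.164
gripper_force: 59.6
```

```bash
python3 - <<'E'
from h import *
import pit,bt
lens();pit.pitch(); bt.tri()
snap('side','s10.png'); bgr=cv2.imread('pics/s10.png'); cv2.imwrite('pics/c10.png',cv2.resize(bgr[210:340,240:420],(720,520),interpolation=2))
ask('wrist',[('brush_tip',.06)])
E
```

```text
{'t': 30.6, 'tcp_pos': [0.5335, -0.2009, 0.1956], 'tool_rot': [-0.0661, 0.9978, 0.0, -0.0001], 'q': [-0.556, 0.4983, 1.6096, -0.0001, 1.0339, -2.259], 'force': [-0.7217, -0.7745, 0.0463], 'finger_gap': 0.1644, 'gripper_force': 59.607}
side pitch [(0.51, np.float64(65.0)), (0.5, np.float64(62.50000000000001)), (0.48, np.float64(67.5))] gf 59.61 z 0.1956
[ 0.4523 -0.2136  0.0664] err px 0.5
[ 0.503  -0.1662  0.1198] err px 6.6
brush_tip [(0.75, [283.1, 21.7], [0.384, -0.2161])]
```

View pics/c10.png

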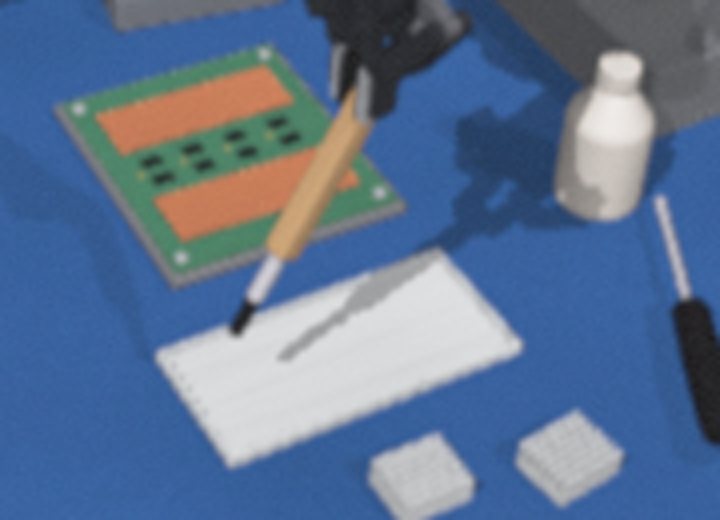

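The brush is held at about 59° tip-down. The tip is at (.452,-.214,.066), 158 mm from the grip, as expected. Moving over the pot.

Call:
step_arm(
  targets="-11 48 -30 0;-22 96 -30 0;-33 145 -30 0;-44 193 -30 0;-55 241 -30 0;-66 289 -30 0;-77 337 -30 0;-88 386 -30 0;-99 434 -30 0;-110 482 -30 0;-121 530 -30 0;-131 578 -30 0",
)

```text
t: 32.15
tcp_pos: [0.5872, 0.3911, 0.2253]
tool_rot: [-0.066, 0.998, -0.0, -0.0]
force: [1.4, 0.7, -1.1]
finger_gap: 0.163
gripper_force: 59.6
```

Call:
step_arm(
  targets="0 0 0 0;0 0 0 0;0 0 0 0",
)

```text
t: 32.45
tcp_pos: [0.5871, 0.388, 0.2251]
tool_rot: [-0.066, 0.998, -0.001, -0.001]
force: [0.3, -0.7, -0.0]
finger_gap: 0.162
gripper_force: 59.6
```

```bash
python3 - <<'E'
from h import *
import bt
lens(); bt.tri(); 
for q in ('pot_rim','pot'): print(q); bt.tri(q)
E
```

```text
{'t': 32.45, 'tcp_pos': [0.5871, 0.388, 0.2251], 'tool_rot': [-0.0658, 0.9978, -0.0006, -0.0007], 'q': [0.4259, 0.6448, 1.2188, -0.0006, 1.2798, -1.2764], 'force': [0.3415, -0.6675, -0.023], 'finger_gap': 0.1623, 'gripper_force': 59.5657}
[0.5133 0.38   0.0984] err px 0.1
pot_rim
[0.5277 0.3821 0.0528] err px 2.2
[0.269  0.3627 0.0357] err px 0.5
[0.5104 0.3709 0.0141] err px 6.0
pot
[ 0.2691  0.3611 -0.0066] err px 0.7
[ 0.5178  0.3759 -0.0014] err px 1.9
[0.5027 0.3622 0.0226] err px 3.3
```

Call:
step_arm(
  targets="-2 0 20 0;-2 0 40 0;-2 0 55 0;-2 0 65 0;-2 0 72 0;-2 0 78 0;-2 0 78 0;-2 0 78 0;-2 0 78 0",
)

```text
t: 33.95
tcp_pos: [0.5899, 0.3896, 0.1486]
tool_rot: [-0.066, 0.998, 0.0, 0.001]
force: [0.3, -0.4, -0.8]
finger_gap: 0.161
gripper_force: 59.5
```

```bash
python3 - <<'E'
from h import *
lens(); a=snap('scene','a.png'); b=snap('side','b.png'); o=[]
for f,c in(('a.png','scene'),('b.png','side')):
    im=cv2.imread('pics/'+f); u,v=pix(cam(c),[.53,.375,.06]).astype(int); o.append(cv2.resize(im[v-35:v+35,u-35:u+35],(390,390),interpolation=2))
cv2.imwrite('pics/c11.png',np.hstack(o))
E
```

```text
{'t': 33.95, 'tcp_pos': [0.5899, 0.3896, 0.1486], 'tool_rot': [-0.0661, 0.9978, 0.0003, 0.0007], 'q': [0.4261, 0.7263, 1.2792, -0.0, 1.1345, -1.2769], 'force': [0.3068, -0.4418, -0.8405], 'finger_gap': 0.1611, 'gripper_force': 59.5483}
```

View pics/c11.png

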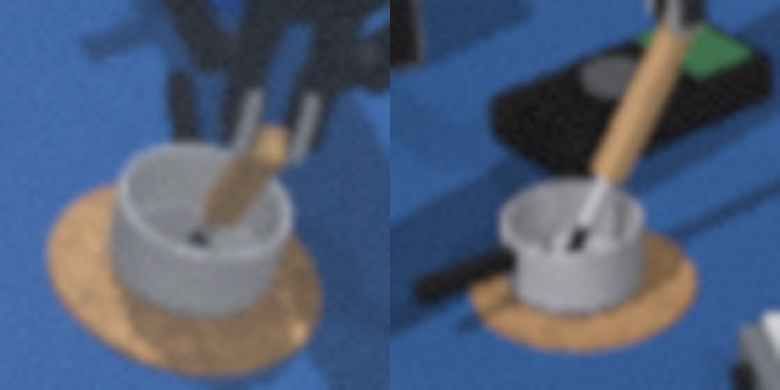

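The tip is in the pot, about 28 mm below the rim. Next, dab the left bar.

Call:
step_arm(
  targets="0 0 -40 0;0 0 -80 0;0 -45 -80 0;1 -90 -80 0;1 -135 -80 0;2 -180 -80 0;2 -225 -80 0;3 -270 -80 0;4 -315 -80 0;4 -345 -80 0;4 -345 -80 0;4 -345 -80 0",
)

```text
t: 35.25
tcp_pos: [0.631, 0.0463, 0.2282]
tool_rot: [-0.065, 0.998, 0.0, 0.0]
force: [-0.4, 0.9, 0.7]
finger_gap: 0.16
gripper_force: 59.6
```

Call:
step_arm(
  targets="0 0 30 0;0 0 55 0;0 0 70 0;0 0 78 0;0 0 78 0;0 0 78 0",
)

```text
t: 35.85
tcp_pos: [0.6314, 0.0477, 0.1505]
tool_rot: [-0.067, 0.998, -0.0, 0.001]
force: [0.4, -0.8, -0.4]
finger_gap: 0.163
gripper_force: 59.5
```

```bash
python3 - <<'E'
from h import *
import bt
lens(); bt.tri(); print('L');bt.tri('bar_left')
E
```

```text
{'t': 35.85, 'tcp_pos': [0.6314, 0.0477, 0.1505], 'tool_rot': [-0.0666, 0.9978, -0.0, 0.0007], 'q': [-0.1008, 0.6328, 1.4847, 0.0002, 1.0228, -1.805], 'force': [0.3802, -0.7847, -0.4179], 'finger_gap': 0.163, 'gripper_force': 59.5393}
[0.5585 0.0378 0.0193] err px 2.4
L
```

Tip at about (.556,.038,.020), above the left bar. Lowering until it makes contact.

Call:
step_arm(
  targets="0 0 2 0;0 0 4 0;0 0 4 0;0 0 4 0",
)

```text
t: 36.65
tcp_pos: [0.6312, 0.0468, 0.1459]
tool_rot: [-0.066, 0.998, -0.0, 0.0]
force: [0.7, -0.2, 0.4]
finger_gap: 0.161
gripper_force: 59.7
```

Call:
step_arm(
  targets="0 0 1 0;0 0 2 0;0 0 2 0;0 0 2 0",
)

```text
t: 37.05
tcp_pos: [0.6321, 0.0468, 0.1447]
tool_rot: [-0.066, 0.998, -0.0, 0.001]
force: [2.9, 0.6, 4.9]
finger_gap: 0.165
gripper_force: 60.2
```

Call:
step_arm(
  targets="0 0 -40 0;0 0 -84 0;0 45 -84 0;-1 90 -84 0;-1 135 -84 0;-2 180 -84 0;-2 225 -84 0;-3 270 -84 0;-4 315 -84 0;-4 345 -84 0;-4 345 -84 0;-4 345 -84 0",
)

```text
t: 38.25
tcp_pos: [0.5878, 0.3892, 0.2262]
tool_rot: [-0.067, 0.998, -0.001, -0.002]
force: [0.1, -1.3, 0.1]
finger_gap: 0.165
gripper_force: 59.6
```

Call:
step_arm(
  targets="0 0 0 0;0 0 20 0;0 0 40 0;0 0 55 0;0 0 65 0;0 0 74 0;0 0 80 0;0 0 80 0;0 0 80 0;0 0 80 0",
)

```text
t: 39.25
tcp_pos: [0.5899, 0.3897, 0.1487]
tool_rot: [-0.066, 0.998, 0.0, 0.001]
force: [0.1, -0.7, 0.1]
finger_gap: 0.159
gripper_force: 59.5
```

```bash
python3 - <<'E'
from h import *
import bt
lens(); bt.tri(); print('p');bt.tri('pot_rim');bt.tri('pot')
E
```

```text
{'t': 39.25, 'tcp_pos': [0.5899, 0.3897, 0.1487], 'tool_rot': [-0.0661, 0.9978, 0.0003, 0.0008], 'q': [0.4262, 0.7263, 1.2791, -0.0, 1.1345, -1.277], 'force': [0.0599, -0.6886, 0.0827], 'finger_gap': 0.1595, 'gripper_force': 59.546}
[0.5163 0.3785 0.0073] err px 2.4
p
[0.5194 0.3749 0.0493] err px 2.6
[0.2615 0.3648 0.0303] err px 2.0
[0.5277 0.3781 0.0015] err px 3.9
[ 0.2677  0.3696 -0.0033] err px 0.1
```

Call:
step_arm(
  targets="0 0 -40 0;0 0 -80 0;2 -48 -80 0;4 -96 -80 0;6 -144 -80 0;8 -192 -80 0;10 -240 -80 0;11 -288 -80 0;13 -336 -80 0;14 -384 -80 0;16 -436 -80 0;16 -436 -80 0",
)

```text
t: 41.05
tcp_pos: [0.6322, -0.0518, 0.228]
tool_rot: [-0.063, 0.998, -0.002, 0.001]
force: [-0.3, 1.0, -0.7]
finger_gap: 0.162
gripper_force: 59.6
```

Call:
step_arm(
  targets="0 0 0 0;0 0 30 0;0 0 55 0;0 0 70 0;0 0 78 0;0 0 80 0;0 0 80 0;0 0 80 0",
)

```text
t: 41.85
tcp_pos: [0.6318, -0.0446, 0.1489]
tool_rot: [-0.066, 0.998, -0.0, 0.001]
force: [-0.1, 0.2, -0.1]
finger_gap: 0.166
gripper_force: 59.6
```

```bash
python3 - <<'E'
from h import *
import bt
lens(); bt.tri(); print('R');bt.tri('bar_right')
E
```

```text
{'t': 41.85, 'tcp_pos': [0.6318, -0.0446, 0.1489], 'tool_rot': [-0.0664, 0.9978, -0.0003, 0.001], 'q': [-0.2467, 0.6348, 1.4862, 0.0001, 1.0185, -1.9503], 'force': [-0.0671, 0.2423, -0.0772], 'finger_gap': 0.1662, 'gripper_force': 59.554}
[ 0.5567 -0.0506  0.0132] err px 1.3
R
[ 0.5577 -0.0606  0.0167] err px 0.2
```

Call:
step_arm(
  targets="0 -4 2 0;0 -4 4 0;0 -4 5 0;0 -4 5 0;0 -4 5 0",
)

```text
t: 42.75
tcp_pos: [0.6333, -0.0492, 0.1441]
tool_rot: [-0.066, 0.998, -0.001, 0.002]
force: [2.5, 0.8, 5.7]
finger_gap: 0.169
gripper_force: 60.2
```

Call:
step_arm(
  targets="0 0 -40 0;0 0 -60 0;30 -35 -60 0;60 -70 -60 0;90 -105 -60 0;117 -138 -60 0;117 -138 -60 0;117 -138 -60 0;117 -138 -30 0;117 -138 0 0;117 -138 8 0;117 -138 8 0",
)

```text
t: 43.95
tcp_pos: [0.5337, -0.1996, 0.134]
tool_rot: [-0.067, 0.998, 0.001, -0.001]
force: [0.1, 0.9, 1.2]
finger_gap: 0.166
gripper_force: 59.7
```

Call:
step_arm(
  targets="0 0 0 0;0 0 1 0;0 0 1.5 0;0 0 1.5 0",
)

```text
t: 44.35
tcp_pos: [0.5348, -0.2013, 0.1344]
tool_rot: [-0.066, 0.998, -0.001, 0.001]
force: [2.8, 1.6, 3.3]
finger_gap: 0.163
gripper_force: 60.1
```

```bash
python3 bt.py
```

```text
{'t': 44.35, 'tcp_pos': [0.5348, -0.2013, 0.1344], 'tool_rot': [-0.0658, 0.9978, -0.0006, 0.0013], 'q': [-0.5559, 0.5847, 1.6592, 0.0008, 0.8949, -2.259], 'force': [2.8094, 1.5679, 3.2885], 'finger_gap': 0.1634, 'gripper_force': 60.0969}
[ 0.4598 -0.2085 -0.005 ] err px 1.1
[ 0.445  -0.2453  0.0356] err px 3.9
```

Tip on the tray floor. Loosening to about 1.3 N and lowering along the arc.

Call:
step_arm(
  targets="0 0 0 0;0 0 0 0;0 0 0 0;0 0 0 0",
  gripper=0.815,
  squeeze=20,
)

```text
t: 44.95
tcp_pos: [0.5348, -0.2017, 0.1339]
tool_rot: [-0.066, 0.998, -0.001, 0.001]
force: [3.3, 0.7, 5.4]
finger_gap: 0.179
gripper_force: 6.2
```

Call:
step_arm(
  targets="0 0 0 0;0 0 0 0;0 0 0 0",
  gripper=0.8133,
)

```text
t: 45.25
tcp_pos: [0.5332, -0.201, 0.1329]
tool_rot: [-0.066, 0.998, 0.0, -0.001]
force: [2.1, 0.4, 2.5]
finger_gap: 0.189
gripper_force: 1.9
```

Call:
step_arm(
  targets="-8 0 5 0;-15 0 11 0;-22 0 17 0;-29 0 24 0;-36 0 31 0;-42 0 38 0;-47 0 46 0;-51 0 53 0;-55 0 61 0;-59 0 69 0;-62 0 77 0;-62 0 77 0",
)

```text
t: 46.45
tcp_pos: [0.5948, -0.1925, 0.0549]
tool_rot: [-0.066, 0.998, 0.001, -0.001]
force: [-0.5, -0.3, -0.7]
finger_gap: 0.188
gripper_force: 1.4
```

```bash
python3 pit.py; python3 bt.py
```

```text
side pitch [(0.53, np.float64(27.5)), (0.52, np.float64(20.0)), (0.51, np.float64(22.5))] gf 1.4 z 0.0549
scene pitch [(0.01, np.float64(32.5)), (0.0, np.float64(75.0)), (0.0, np.float64(65.0))] gf 1.4 z 0.0555
{'t': 46.55, 'tcp_pos': [0.5949, -0.1928, 0.056], 'tool_rot': [-0.0661, 0.9978, 0.0002, -0.0004], 'q': [-0.4918, 0.7575, 1.555, -0.0001, 0.83, -2.1948], 'force': [0.028, -0.3725, -0.0958], 'finger_gap': 0.1895, 'gripper_force': 1.4007}
[ 0.4527 -0.2107 -0.0013] err px 1.4
[0.5218 0.3724 0.0038] err px 1.4
```

Pitch is about 20°. Lowering the rest of the way and releasing.

Call:
step_arm(
  targets="-2 0 8 0;-4 0 16 0;-6 0 24 0;-7 0 32 0;-8 0 40 0;-8 0 46 0;-8 0 49 0;-8 0 49 0;-8 0 49 0",
)

```text
t: 47.65
tcp_pos: [0.6031, -0.1919, 0.0073]
tool_rot: [-0.066, 0.998, -0.0, -0.0]
force: [0.6, 0.1, -1.6]
finger_gap: 0.188
gripper_force: 1.6
```

Call:
step_arm(
  targets="0 0 0 0;0 0 0 0;0 0 0 0;0 0 -20 0;0 0 -60 0;0 0 -100 0;0 0 -150 0;0 0 -200 7.5;0 0 -240 7.5;0 0 -240 7.5;0 0 -240 7.5",
  gripper=0.6,
)

```text
t: 48.75
tcp_pos: [0.6033, -0.192, 0.2487]
tool_rot: [-0.001, 1.0, -0.001, 0.001]
force: [-0.3, -0.3, -1.0]
finger_gap: 0.398
gripper_force: 0.0
```

```bash
cat > sk.py <<'E'
from h import *
def sinks(fn,b=(.30,.66,-.46,-.22),z=.018):
    snap('wrist',fn); C=cam('wrist'); im=cv2.imread('pics/'+fn); r=rect(C,im,b,z,2000); hsv=cv2.cvtColor(r,cv2.COLOR_BGR2HSV)
    m=((hsv[...,1]<70)&(hsv[...,2]>70)).astype(np.uint8); m=cv2.morphologyEx(m,cv2.MORPH_CLOSE,np.ones((11,11))); m=cv2.morphologyEx(m,cv2.MORPH_OPEN,np.ones((15,15)))
    c,_=cv2.findContours(m,cv2.RETR_EXTERNAL,cv2.CHAIN_APPROX_NONE)
    for k in c:
        if cv2.contourArea(k)<3000: continue
        w=np.stack([b[1]-k[:,0,1]/2000,b[3]-k[:,0,0]/2000],1).astype(np.float32); q=cv2.minAreaRect(w); print('blob',np.round(q[0],4),np.round(q[1],4),round(q[2],1),'area',cv2.contourArea(k)/4e6)
def bars(fn=None,b=(.44,.66,-.12,.10),C=None):
    C=C or cam('wrist'); im=cv2.imread('pics/'+fn); r=rect(C,im,b,.013,2000); hsv=cv2.cvtColor(r,cv2.COLOR_BGR2HSV)
    m=((hsv[...,0]<16)&(hsv[...,1]>90)&(hsv[...,2]>90)).astype(np.uint8); m=cv2.morphologyEx(m,cv2.MORPH_OPEN,np.ones((9,9)))
    c,_=cv2.findContours(m,cv2.RETR_EXTERNAL,cv2.CHAIN_APPROX_NONE)
    for k in c:
        if cv2.contourArea(k)<4000: continue
        w=np.stack([b[1]-k[:,0,1]/2000,b[3]-k[:,0,0]/2000],1).astype(np.float32); q=cv2.minAreaRect(w); print('bar',np.round(q[0],4),np.round(q[1],4),round(q[2],1))
if __name__=='__main__':
    import sys,br
    fn=sys.argv[1]; lens(); sinks(fn); bars(fn); br.brushaxis('x'+fn); ask('wrist',[('sink1',0)])
E
python3 sk.py w12.png
```

```text
{'t': 48.75, 'tcp_pos': [0.6033, -0.192, 0.2487], 'tool_rot': [-0.0007, 1.0, -0.0006, 0.0011], 'q': [-0.4842, 0.5198, 1.394, -0.0001, 1.2252, -2.0565], 'force': [-0.2959, -0.3481, -1.0063], 'finger_gap': 0.3984, 'gripper_force': 0.0}
blob [ 0.4263 -0.3307] [0.0428 0.0458] 81.6 area 0.00177725
blob [ 0.521 -0.305] [0.041 0.044] 90.0 area 0.00176725
blob [ 0.6032 -0.3272] [0.0459 0.0425] 7.6 area 0.001853375
blob [ 0.532  -0.2327] [0.0255 0.194 ] 90.0 area 0.0047
bar [ 0.5507 -0.0609] [0.0416 0.1282] 89.2
bar [0.5519 0.0304] [0.0419 0.1285] 89.2
comp [ 0.5589 -0.1962] (0.5589237213134766, -0.19617630541324615) (0.10982844978570938, 0.014705858193337917) dir [-0.991 -0.131] yaw -172.4 ends -0.0549 0.0549
sink1 [(0.9, [184.7, 113.7], [0.5224, -0.3079]), (0.9, [172.4, 181.5], [0.6087, -0.3322]), (0.6, [153.6, 25.3], [0.4252, -0.3349])]
```

The brush is back in its tray. The bars are measured at (.5507,-.0609) and (.5519,.0304), with yaw -0.8°. The three grey sinks are at (.603,-.327), (.521,-.305) and (.426,-.331). Picking the farthest first.

Call:
step_arm(
  targets="0 -45 50 -4;0 -90 100 -7.6;0 -136 150 -7.6;0 -136 150 -7.6;0 -136 190 -7.6;0 -136 220 -7.6;0 -136 235 -7.6;0 -136 242 -7.6;0 -136 242 -7.6;0 -136 242 -7.6",
  gripper=0.3,
)

```text
t: 49.9
tcp_pos: [0.6044, -0.3282, 0.0067]
tool_rot: [-0.067, 0.998, -0.001, 0.001]
force: [0.1, -0.3, 0.4]
finger_gap: 0.7
gripper_force: 0.0
```

Call:
step_arm(
  targets="0 0 0 0;0 0 0 0;0 0 0 0;0 0 0 0;0 0 0 0;0 0 0 0;0 0 0 0;0 0 -10 0;0 0 -50 0;0 0 -50 0",
  gripper=0.9,
  squeeze=40,
)

```text
t: 50.9
tcp_pos: [0.6063, -0.33, 0.0607]
tool_rot: [-0.067, 0.998, -0.003, 0.004]
force: [0.5, -0.4, 0.1]
finger_gap: 0.408
gripper_force: 40.7
```

Call:
step_arm(
  targets="0 0 -40 0;0 0 -80 2;25 60 -120 4;45 110 -160 8.4;60 160 -200 8.4;75 210 -240 8.4;85 255 -260 8.4;95 300 -260 8.4;103 331 -260 8.4;103 331 -260 8.4;103 331 -260 8.4;103 331 -260 8.4",
)

```text
t: 52.1
tcp_pos: [0.4567, -0.0129, 0.3159]
tool_rot: [0.005, 1.0, -0.0, 0.001]
force: [0.1, 0.8, 0.8]
finger_gap: 0.406
gripper_force: 40.7
```

```bash
python3 - <<'E'
from h import *
import sk
lens(); snap('wrist','w13.png'); sk.bars('w13.png')
E
```

```text
{'t': 52.1, 'tcp_pos': [0.4567, -0.0129, 0.3159], 'tool_rot': [0.0051, 1.0, -0.0005, 0.0007], 'q': [-0.2732, 0.1916, 1.7212, -0.0006, 1.2272, -1.8336], 'force': [0.1248, 0.8039, 0.8187], 'finger_gap': 0.4063, 'gripper_force': 40.7294}
bar [0.5272 0.0305] [0.041  0.0765] 90.0
bar [ 0.5367 -0.0613] [0.0416 0.0982] 89.2
```

Call:
step_arm(
  targets="-45 15 50 0.2;-90 30 100 0.2;-125 43 150 0.2;-125 43 200 0.2;-125 43 240 0.2;-125 43 265 0.2;-125 43 280 0.2;-125 43 288 0.2;-125 43 290 0.2;-125 43 290 0.2;-125 43 290 0.2",
)

```text
t: 53.25
tcp_pos: [0.584, 0.0272, 0.027]
tool_rot: [0.008, 1.0, -0.0, 0.002]
force: [0.2, -0.2, -0.4]
finger_gap: 0.409
gripper_force: 40.7
```

Call:
step_arm(
  targets="0 0 1 0;0 0 2 0;0 0 3 0;0 0 3 0;0 0 3 0",
)

```text
t: 53.75
tcp_pos: [0.5826, 0.0279, 0.0224]
tool_rot: [0.008, 1.0, -0.0, 0.0]
force: [-1.0, 0.3, -0.2]
finger_gap: 0.409
gripper_force: 40.7
```

Call:
step_arm(
  targets="0 1 1 0;0 1 2 0;0 1 3 0;0 1 3 0;0 1 3 0",
)

```text
t: 54.25
tcp_pos: [0.5826, 0.029, 0.0205]
tool_rot: [0.008, 1.0, -0.0, 0.0]
force: [-2.9, 0.7, 7.8]
finger_gap: 0.407
gripper_force: 41.6
```

Call:
step_arm(
  targets="0 0 -1 0;0 0 -1 0;0 0 -1 0;0 0 -1 0;0 0 -20 0;0 0 -60 0;20 0 -110 0;60 0 -160 0;90 -20 -210 0;120 -40 -260 0;130 -40 -290 0;130 -40 -290 0",
  gripper=0.45,
)

```text
t: 55.45
tcp_pos: [0.4514, -0.0098, 0.313]
tool_rot: [0.008, 1.0, -0.001, 0.003]
force: [0.2, 0.1, -0.3]
finger_gap: 0.551
gripper_force: 0.0
```

```bash
cat > chk.py <<'E'
from h import *
import sk,sys
fn=sys.argv[1]; lens(); snap('wrist',fn); sk.bars(fn); C=cam('wrist'); im=cv2.imread('pics/'+fn); b=(.46,.66,-.11,.09)
r=rect(C,im,b,.031,2000); hsv=cv2.cvtColor(r,cv2.COLOR_BGR2HSV)
h,s,v=cv2.split(hsv); m=((s<60)&(v>90)).astype(np.uint8); m=cv2.morphologyEx(m,cv2.MORPH_CLOSE,np.ones((11,11))); m=cv2.morphologyEx(m,cv2.MORPH_OPEN,np.ones((21,21)))
for k in cv2.findContours(m,cv2.RETR_EXTERNAL,cv2.CHAIN_APPROX_NONE)[0]:
    w=np.stack([b[1]-k[:,0,1]/2000,b[3]-k[:,0,0]/2000],1).astype(np.float32); q=cv2.minAreaRect(w); print('sink',np.round(q[0],4),np.round(q[1],4),round(q[2],1))
E
python3 chk.py w14.png
```

```text
{'t': 55.45, 'tcp_pos': [0.4514, -0.0098, 0.313], 'tool_rot': [0.0085, 1.0, -0.0009, 0.0026], 'q': [-0.2699, 0.1847, 1.7391, -0.0004, 1.2122, -1.8236], 'force': [0.1557, 0.0636, -0.3445], 'finger_gap': 0.5514, 'gripper_force': 0.0}
bar [0.5266 0.0308] [0.0409 0.0726] 89.3
bar [ 0.5539 -0.0616] [0.0414 0.13  ] 89.4
sink [ 0.4703 -0.0945] [0.018  0.0195] 90.0
sink [0.4733 0.0665] [0.017  0.0165] 90.0
sink [0.584  0.0282] [0.0435 0.055 ] 90.0
sink [ 0.595 -0.102] [0.015 0.035] 90.0
sink [0.6056 0.0843] [0.0563 0.0189] 19.8
```

Call:
step_arm(
  targets="0 40 0 0;0 40 0 0;0 40 0 0;0 40 0 0",
)

```text
t: 55.9
tcp_pos: [0.4525, 0.0307, 0.3085]
tool_rot: [0.008, 1.0, -0.0, -0.001]
force: [1.2, -0.4, 0.4]
finger_gap: 0.552
gripper_force: 0.0
```

```bash
cat > prof.py <<'E'
from h import *
import sys
def prof(fn,x0,x1,y0,show=True):
    lens(); snap('wrist',fn); C=cam('wrist'); im=cv2.imread('pics/'+fn)
    for z in(.031,.013):
        r=rect(C,im,(x0,x1,y0-.035,y0+.035),z,2000); p=r.mean(0)  # columns: left=+y ; 0.5mm each
        sat=(p.max(1)-p.min(1)); red=p[:,2]-p[:,0]
        print('z',z); print(' '.join('%d:%d/%d'%(round(1000*(y0+.035)-i*.5),sat[i],red[i]) for i in range(0,140,2)))
if __name__=='__main__': prof(sys.argv[1],*map(float,sys.argv[2:5]))
E
python3 prof.py w15.png .575 .59 .030
```

```text
{'t': 55.9, 'tcp_pos': [0.4525, 0.0307, 0.3085], 'tool_rot': [0.0079, 1.0, -0.0001, -0.0007], 'q': [-0.1793, 0.196, 1.7376, -0.0005, 1.2093, -1.734], 'force': [1.2463, -0.3698, 0.3608], 'finger_gap': 0.5524, 'gripper_force': 0.0}
z 0.031
65:61/-30 64:61/-30 63:60/-30 62:59/-29 61:59/-29 60:59/-29 59:59/-29 58:59/-29 57:59/-29 56:59/-28 55:57/-28 54:55/-26 53:44/-18 52:26/1 51:35/35 50:54/54 49:57/57 48:32/32 47:16/16 46:4/4 45:0/0 44:2/-2 43:3/-2 42:2/-2 41:2/-2 40:3/-3 39:3/-3 38:3/-3 37:3/-3 36:3/-3 35:3/-3 34:3/-3 33:2/-2 32:3/-2 31:3/-2 30:2/-2 29:2/-2 28:2/-2 27:2/-2 26:3/-2 25:2/-2 24:2/-2 23:3/-3 22:3/-3 21:3/-3 20:3/-3 19:3/-3 18:3/-3 17:3/-3 16:3/-3 15:3/-2 14:2/-2 13:2/2 12:10/10 11:22/22 10:22/21 9:35/-6 8:53/-22 7:62/-30 6:62/-31 5:62/-31 4:62/-31 3:62/-31 2:60/-30 1:57/-28 0:49/-24 -1:40/-20 -2:30/-16 -3:26/-15 -4:24/-14
z 0.013
65:60/-30 64:60/-29 63:59/-29 62:59/-29 61:59/-29 60:59/-29 59:59/-29 58:59/-29 57:59/-29 56:58/-28 55:55/-26 54:44/-17 53:26/0 52:35/35 51:56/56 50:66/66 49:36/36 48:15/15 47:3/3 46:1/0 45:2/-2 44:3/-2 43:3/-3 42:3/-2 41:2/-2 40:3/-3 39:3/-3 38:3/-3 37:3/-3 36:3/-3 35:3/-3 34:3/-3 33:3/-3 32:3/-3 31:3/-3 30:3/-3 29:2/-2 28:2/-2 27:2/-2 26:2/-2 25:3/-3 24:3/-3 23:3/-3 22:2/-2 21:3/-2 20:3/-3 19:3/-3 18:3/-3 17:3/-3 16:3/-3 15:2/-2 14:2/-2 13:1/-1 12:7/7 11:18/18 10:33/33 9:26/19 8:40/-10 7:54/-23 6:62/-30 5:62/-31 4:62/-31 3:62/-31 2:62/-31 1:62/-31 0:61/-31 -1:60/-30 -2:60/-30 -3:59/-30 -4:59/-30
```

Sink 1 sits about 1 mm off the bar's centre line with its full base on the bar, which is good. Next, the middle sink.

Call:
step_arm(
  targets="-10 -45 40 0;-20 -90 60 0;-30 -135 60 0;-40 -180 60 -0.9;-50 -225 60 -0.9;-60 -270 60 -0.9;-70 -315 60 -0.9;-76 -335 60 -0.9;-76 -335 100 -0.9;-76 -335 150 -0.9;-76 -335 180 -0.9;-76 -335 180 -0.9",
  gripper=0.3,
)

```text
t: 57.15
tcp_pos: [0.5197, -0.3037, 0.1239]
tool_rot: [0.001, 1.0, 0.004, -0.005]
force: [0.2, 0.4, -0.0]
finger_gap: 0.701
gripper_force: 0.0
```

```bash
python3 - <<'E'
from h import *
import sk
lens(); sk.sinks('w16.png'); ask('wrist',[('sink1',0)])
E
```

```text
{'t': 57.15, 'tcp_pos': [0.5197, -0.3037, 0.1239], 'tool_rot': [0.001, 1.0, 0.0038, -0.0046], 'q': [-0.7143, 0.6375, 1.5761, -0.0002, 0.9399, -2.283], 'force': [0.1517, 0.3502, -0.0342], 'finger_gap': 0.7005, 'gripper_force': 0.0}
blob [ 0.4278 -0.3366] [0.038 0.045] 81.4 area 0.001633625
blob [ 0.5243 -0.31  ] [0.037  0.0485] 90.0 area 0.001761125
blob [ 0.5267 -0.2365] [0.033  0.1805] 90.0 area 0.004835125
sink1 [(0.84, [237.8, 96.3], [0.429, -0.3387])]
```

Call:
step_arm(
  targets="0 -4 40 0;0 -4 80 0;0 -4 105 0;0 -4 114 0;0 -4 117 0;0 -4 117 0;0 -4 117 0",
)

```text
t: 57.95
tcp_pos: [0.5245, -0.3103, 0.0143]
tool_rot: [0.0, 1.0, -0.001, 0.001]
force: [0.7, 0.5, 0.0]
finger_gap: 0.7
gripper_force: 0.0
```

Call:
step_arm(
  targets="0 0 0 0;0 0 0 0;0 0 0 0;0 0 0 0;0 0 0 0;0 0 0 0;0 0 0 0",
  gripper=0.9,
)

```text
t: 58.65
tcp_pos: [0.5239, -0.3099, 0.0139]
tool_rot: [0.0, 1.0, -0.001, 0.001]
force: [-0.6, -0.8, 5.1]
finger_gap: 0.399
gripper_force: 39.3
```

Call:
step_arm(
  targets="0 0 0 0;0 0 0 0;0 0 0 0;0 0 3 0;0 0 7.5 0;0 0 7.5 0;0 0 7.5 0",
  gripper=0.45,
)

```text
t: 59.35
tcp_pos: [0.523, -0.3091, 0.0044]
tool_rot: [0.0, 1.0, 0.0, -0.0]
force: [-0.4, -0.5, -0.6]
finger_gap: 0.55
gripper_force: 0.0
```

Call:
step_arm(
  targets="0 0 0 0;0 0 0 0;0 0 0 0;0 0 0 0;0 0 0 0;0 0 -15 0;0 0 -50 0;0 0 -50 0;0 0 -50 0",
  gripper=0.9,
)

```text
t: 60.25
tcp_pos: [0.5238, -0.3098, 0.0565]
tool_rot: [0.0, 1.0, -0.001, 0.001]
force: [0.8, 0.7, -0.9]
finger_gap: 0.409
gripper_force: 40.5
```

Call:
step_arm(
  targets="0 0 -30 0;0 0 -60 0;-12 45 -60 0.8;-24 90 -60 0.8;-36 135 -60 0.8;-48 180 -60 0.8;-58 225 -60 0.8;-58 248 -60 0.8;-58 248 -60 0.8;-58 248 -40 0.8;-58 248 -10 0.8;-58 248 10 0.8",
)

```text
t: 61.45
tcp_pos: [0.5803, -0.0622, 0.043]
tool_rot: [0.008, 1.0, 0.0, -0.001]
force: [0.1, -0.1, -0.2]
finger_gap: 0.414
gripper_force: 40.4
```

Call:
step_arm(
  targets="0 0 10 0;0 0 18 0;0 0 21 0;0 0 21 0;0 0 21 0",
)

```text
t: 61.95
tcp_pos: [0.5819, -0.0616, 0.0246]
tool_rot: [0.007, 1.0, -0.0, 0.001]
force: [0.0, -0.1, -0.3]
finger_gap: 0.408
gripper_force: 40.4
```

Call:
step_arm(
  targets="0 0 2 0;0 0 4 0;0 0 5 0;0 0 5 0;0 0 5 0",
)

```text
t: 62.45
tcp_pos: [0.5813, -0.0613, 0.0188]
tool_rot: [0.007, 1.0, -0.0, -0.0]
force: [0.1, -0.5, -0.4]
finger_gap: 0.412
gripper_force: 40.4
```

Call:
step_arm(
  targets="0 0 1 0;0 0 1 0;0 0 1 0",
)

```text
t: 62.75
tcp_pos: [0.5814, -0.0613, 0.0179]
tool_rot: [0.007, 1.0, -0.0, 0.0]
force: [0.3, 0.8, 0.1]
finger_gap: 0.409
gripper_force: 40.5
```

Call:
step_arm(
  targets="0 0 1 0;0 0 2 0;0 0 2 0;0 0 2 0",
)

```text
t: 63.15
tcp_pos: [0.5815, -0.0614, 0.0178]
tool_rot: [0.007, 1.0, -0.0, 0.0]
force: [-3.3, 0.2, 12.1]
finger_gap: 0.409
gripper_force: 42.0
```

Call:
step_arm(
  targets="0 0 -2 0;0 0 -2 0;0 0 -2 0;0 0 -2 0;0 0 -20 0;0 0 -60 0;20 0 -110 0;60 0 -160 0;90 0 -210 0;120 0 -260 0;130 0 -290 0;130 0 -290 0",
  gripper=0.45,
)

```text
t: 64.35
tcp_pos: [0.451, -0.0597, 0.3099]
tool_rot: [0.007, 1.0, -0.001, 0.003]
force: [0.5, 0.4, -0.6]
finger_gap: 0.553
gripper_force: 0.0
```

Call:
step_arm(
  targets="0 0 0 0;0 0 0 0;0 0 0 0",
  gripper=0.3,
)

```text
t: 64.65
tcp_pos: [0.451, -0.0592, 0.3042]
tool_rot: [0.007, 1.0, 0.001, -0.001]
force: [-0.4, -0.7, -0.3]
finger_gap: 0.701
gripper_force: 0.0
```

```bash
python3 prof.py w17.png .575 .59 -.061; python3 - <<'E'
from h import *
import sk
sk.sinks('w18.png'); sk.bars('w18.png'); ask('wrist',[('sink1',0)])
E
```

```text
{'t': 64.65, 'tcp_pos': [0.451, -0.0592, 0.3042], 'tool_rot': [0.0072, 1.0, 0.0006, -0.0015], 'q': [-0.3771, 0.2037, 1.7406, 0.0001, 1.2005, -1.9335], 'force': [-0.4219, -0.6789, -0.3134], 'finger_gap': 0.7006, 'gripper_force': 0.0}
z 0.031
-26:23/-13 -27:29/-16 -28:37/-19 -29:49/-24 -30:55/-27 -31:59/-29 -32:59/-29 -33:59/-29 -34:59/-29 -35:58/-29 -36:56/-28 -37:53/-26 -38:49/-23 -39:38/-14 -40:24/-1 -41:18/18 -42:22/22 -43:11/11 -44:3/3 -45:2/-1 -46:3/-2 -47:3/-3 -48:2/-2 -49:2/-2 -50:2/-2 -51:3/-3 -52:3/-3 -53:3/-3 -54:3/-3 -55:3/-3 -56:2/-2 -57:2/-2 -58:3/-3 -59:3/-3 -60:3/-3 -61:2/-2 -62:2/-2 -63:2/-2 -64:2/-2 -65:2/-2 -66:2/-2 -67:2/-2 -68:2/-2 -69:3/-3 -70:3/-3 -71:2/-2 -72:3/-3 -73:3/-3 -74:3/-3 -75:3/-3 -76:2/-2 -77:0/0 -78:11/11 -79:33/33 -80:66/66 -81:57/57 -82:36/33 -83:41/-8 -84:55/-23 -85:62/-30 -86:62/-30 -87:62/-30 -88:62/-30 -89:62/-30 -90:61/-30 -91:61/-30 -92:61/-30 -93:61/-30 -94:62/-30 -95:62/-30
z 0.013
-26:56/-28 -27:57/-28 -28:57/-28 -29:58/-29 -30:58/-29 -31:58/-29 -32:58/-29 -33:59/-29 -34:58/-29 -35:57/-28 -36:54/-26 -37:49/-23 -38:40/-16 -39:28/-4 -40:19/1
[... 203 characters left out ...]
3:3/-2 -64:2/-2 -65:3/-3 -66:3/-3 -67:3/-3 -68:2/-2 -69:3/-3 -70:3/-3 -71:2/-2 -72:2/-2 -73:3/-3 -74:3/-3 -75:3/-3 -76:2/-2 -77:1/-1 -78:3/3 -79:15/15 -80:43/43 -81:69/69 -82:56/56 -83:34/27 -84:44/-12 -85:55/-24 -86:61/-30 -87:61/-30 -88:61/-30 -89:61/-30 -90:61/-30 -91:61/-31 -92:60/-30 -93:61/-30 -94:61/-30 -95:61/-30
blob [ 0.4246 -0.3299] [0.047  0.0474] 81.1 area 0.002096375
blob [ 0.53   -0.2317] [0.0235 0.197 ] 90.0 area 0.004417
bar [ 0.5228 -0.0606] [0.0411 0.0706] 89.3
bar [0.5253 0.031 ] [0.041  0.0725] 90.0
sink1 [(0.92, [278.5, 250.5], [0.5857, -0.0608]), (0.81, [333.9, 252.6], [0.5909, 0.0307]), (0.78, [90.8, 156.5], [0.4275, -0.3393]), (0.61, [72.9, 87.4], [0.3311, -0.3453])]
```

Call:
step_arm(
  targets="4 -45 30 0;8 -90 60 4;12 -140 90 7.7;16 -185 120 7.7;18 -230 150 7.7;20 -277 185 7.7;20 -277 185 7.7;20 -277 185 7.7;20 -277 185 7.7",
)

```text
t: 65.7
tcp_pos: [0.4266, -0.3358, 0.1192]
tool_rot: [0.075, 0.997, 0.001, -0.001]
force: [0.4, 1.2, -0.4]
finger_gap: 0.699
gripper_force: 0.0
```

```bash
python3 - <<'E'
from h import *
import sk
lens(); sk.sinks('w19.png'); ask('wrist',[('sink1',0)])
E
```

```text
{'t': 65.7, 'tcp_pos': [0.4266, -0.3358, 0.1192], 'tool_rot': [0.0751, 0.9972, 0.0014, -0.0012], 'q': [-0.8729, 0.5809, 1.7368, 0.0003, 0.8277, -2.2937], 'force': [0.4147, 1.2442, -0.4065], 'finger_gap': 0.6993, 'gripper_force': 0.0}
blob [ 0.4243 -0.3342] [0.0373 0.0481] 81.5 area 0.001713625
blob [ 0.4868 -0.2362] [0.0325 0.1155] 90.0 area 0.003340625
blob [ 0.5952 -0.2325] [0.0555 0.025 ] 0.0 area 0.00109475
sink1 [(0.86, [245.2, 93.5], [0.33, -0.3481]), (0.7, [279.8, 202.4], [0.4272, -0.3336])]
```

Well aligned over the grey sink at (.427,-.335). The turquoise one is about 10 cm away. Descending.

Call:
step_arm(
  targets="0 1 40 0;0 1 80 0;0 1 105 0;0 1 113 0;0 1 113 0;0 1 113 0;0 1 113 0",
)

```text
t: 66.5
tcp_pos: [0.4285, -0.3358, 0.0095]
tool_rot: [0.074, 0.997, -0.001, 0.001]
force: [0.3, 0.5, 0.2]
finger_gap: 0.701
gripper_force: 0.0
```

Call:
step_arm(
  targets="0 0 0 0;0 0 0 0;0 0 0 0;0 0 0 0;0 0 0 0;0 0 0 0;0 0 0 0",
  gripper=0.9,
)

```text
t: 67.2
tcp_pos: [0.428, -0.3357, 0.0091]
tool_rot: [0.074, 0.997, -0.001, 0.001]
force: [-0.3, 1.1, 6.3]
finger_gap: 0.403
gripper_force: 40.0
```

Call:
step_arm(
  targets="0 0 -50 0;0 0 -90 0;-9 48 -90 -4;-18 96 -90 -7.7;-27 144 -90 -7.7;-36 192 -90 -7.7;-45 240 -90 -7.7;-51 286 -90 -7.7;-51 286 -90 -7.7;-51 286 -90 -7.7;-51 286 -60 -7.7;-51 286 -30 -7.7",
)

```text
t: 68.4
tcp_pos: [0.5214, -0.0619, 0.0383]
tool_rot: [0.008, 1.0, -0.001, 0.002]
force: [0.7, 0.3, -1.3]
finger_gap: 0.403
gripper_force: 40.5
```

Call:
step_arm(
  targets="0 0 7 0;0 0 12 0;0 0 12 0;0 0 12 0;0 0 12 0",
)

```text
t: 68.9
tcp_pos: [0.521, -0.0603, 0.0268]
tool_rot: [0.007, 1.0, -0.0, 0.001]
force: [0.2, -0.8, 0.3]
finger_gap: 0.41
gripper_force: 40.4
```

Call:
step_arm(
  targets="0 0 2 0;0 0 4 0;0 0 5 0;0 0 5 0;0 0 5 0",
)

```text
t: 69.4
tcp_pos: [0.5207, -0.0599, 0.0222]
tool_rot: [0.007, 1.0, -0.0, 0.001]
force: [-1.1, 0.4, 10.6]
finger_gap: 0.403
gripper_force: 41.6
```

Call:
step_arm(
  targets="0 0 -1 0;0 0 -1 0;0 0 -1 0;0 0 -1 0;0 0 -20 0;0 0 -60 0;10 0 -110 0;30 0 -160 0;50 0 -210 0;70 0 -260 0;70 0 -290 0;70 0 -290 0",
  gripper=0.45,
)

```text
t: 70.6
tcp_pos: [0.4527, -0.0598, 0.3164]
tool_rot: [0.007, 1.0, -0.002, 0.006]
force: [0.8, -0.3, 0.3]
finger_gap: 0.553
gripper_force: 0.0
```

```bash
python3 prof.py w20.png .512 .528 -.061 | tail -4 | cut -c1-900; python3 - <<'E'
from h import *
snap('wrist','w21.png'); C=cam('wrist'); im=cv2.imread('pics/w21.png'); print([np.round(manip.sense()['force'],1)])
ask('wrist',[('sink1',.013)])
cv2.imwrite('pics/r21.png',np.hstack([rect(C,im,(.44,.66,-.13,.1),.031,1700),rect(C,im,(.44,.66,-.13,.1),.013,1700)]))
E
```

```text
z 0.031
-26:28/-14 -27:42/-20 -28:51/-25 -29:56/-27 -30:58/-28 -31:58/-28 -32:57/-28 -33:54/-26 -34:50/-24 -35:47/-22 -36:45/-22 -37:41/-18 -38:29/-8 -39:16/7 -40:9/7 -41:3/3 -42:1/0 -43:2/-2 -44:3/-2 -45:2/-2 -46:2/-2 -47:3/-2 -48:3/-3 -49:3/-3 -50:3/-3 -51:3/-3 -52:3/-3 -53:3/-2 -54:2/-2 -55:3/-2 -56:3/-2 -57:3/-3 -58:3/-3 -59:3/-2 -60:3/-3 -61:3/-2 -62:3/-3 -63:3/-2 -64:2/-2 -65:3/-2 -66:2/-2 -67:2/-2 -68:2/-2 -69:2/-2 -70:2/-2 -71:3/-3 -72:3/-3 -73:2/-2 -74:1/0 -75:10/10 -76:32/32 -77:63/63 -78:72/72 -79:59/59 -80:32/25 -81:38/-7 -82:56/-26 -83:60/-30 -84:60/-31 -85:60/-31 -86:60/-31 -87:60/-31 -88:60/-31 -89:60/-31 -90:60/-31 -91:60/-31 -92:60/-30 -93:60/-30 -94:60/-30 -95:60/-30
z 0.013
-26:51/-24 -27:55/-27 -28:57/-28 -29:58/-28 -30:58/-28 -31:56/-27 -32:54/-26 -33:49/-23 -34:46/-21 -35:45/-21 -36:40/-16 -37:29/-7 -38:18/11 -39:14/14 -40:9/9 -41:2/2 -42:2/-1 -43:3/-2 -44:3/-2 -45:3/-2 -46:3/-2 -47:3/-2 -48:3/-3 -49:3/-3 -50:3/-3 -51:3/-3 -52:3/-3 -53:3/-2 -54:2/-2 -55:2/-2 -56:3/-2 -57:3/-3 -58:3/-2 -59:3/-2 -60:3/-2 -61:3/-2 -62:3/-2 -63:3/-2 -64:2/-2 -65:3/-2 -66:3/-3 -67:3/-3 -68:3/-2 -69:2/-2 -70:2/-2 -71:3/-3 -72:3/-3 -73:3/-3 -74:2/-1 -75:3/3 -76:12/12 -77:39/39 -78:63/63 -79:75/75 -80:55/55 -81:32/24 -82:40/-9 -83:55/-26 -84:60/-31 -85:60/-31 -86:60/-31 -87:60/-31 -88:60/-31 -89:60/-31 -90:60/-31 -91:60/-31 -92:60/-30 -93:60/-30 -94:60/-30 -95:60/-30
[array([-0.6, -0.2, -0.8])]
sink1 [(0.92, [332.2, 248.0], [0.5814, 0.0263]), (0.91, [280.0, 210.2], [0.5155, -0.0577]), (0.83, [278.3, 244.1], [0.5731, -0.0613]), (0.75, [74.0, 84.3], [0.3288, -0.3396])]
```

View pics/r21.png

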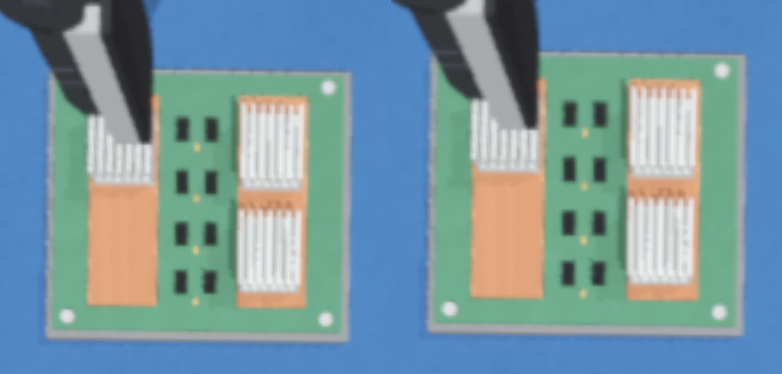

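All three sinks are flat on the bars with fins up, within about 1.5 mm of the centre lines. Next, return the pot.

Call:
step_arm(
  targets="2 48 0 0;4 96 0 -4;6 144 0 -8;8 192 0 -12.8;10 240 0 -12.8;12 288 0 -12.8;14 336 40 -12.8;16 384 80 -12.8;18 421 120 -12.8;18 421 150 -12.8;18 421 180 -12.8;18 421 180 -12.8",
  gripper=0.4,
)

```text
t: 71.95
tcp_pos: [0.4331, 0.3605, 0.1235]
tool_rot: [-0.105, 0.994, -0.003, -0.008]
force: [-0.7, -0.9, 0.1]
finger_gap: 0.606
gripper_force: 0.0
```

```bash
python3 - <<'E'
from h import *
lens(); snap('wrist','w22.png'); C=cam('wrist'); im=cv2.imread('pics/w22.png'); ask('wrist',[('pot_handle',.037),('pot_rim',.048)])
b=(.36,.50,.28,.44); r=rect(C,im,b,.044,2000); g=r.max(2); m=(g<75).astype(np.uint8); m=cv2.morphologyEx(m,cv2.MORPH_OPEN,np.ones((7,7)))
for k in cv2.findContours(m,cv2.RETR_EXTERNAL,cv2.CHAIN_APPROX_NONE)[0]:
    if cv2.contourArea(k)>1000:
        w=np.stack([b[1]-k[:,0,1]/2000,b[3]-k[:,0,0]/2000],1).astype(np.float32); q=cv2.minAreaRect(w); print(np.round(q[0],4),np.round(q[1],4),round(q[2],1))
E
```

```text
{'t': 71.95, 'tcp_pos': [0.4331, 0.3605, 0.1235], 'tool_rot': [-0.1051, 0.9944, -0.0032, -0.0077], 'q': [0.4959, 0.5988, 1.6724, -0.0001, 0.887, -1.2854], 'force': [-0.7485, -0.9176, 0.0656], 'finger_gap': 0.6065, 'gripper_force': 0.0}
pot_handle [(0.86, [250.9, 51.6], [0.3218, 0.3172]), (0.6, [277.0, 225.8], [0.4464, 0.3623])]
pot_rim [(0.71, [279.0, 315.6], [0.5237, 0.3804])]
[0.4479 0.3643] [0.0637 0.0094] 11.9
[0.4802 0.4217] [0.044  0.0136] 17.4
```

Call:
step_arm(
  targets="0 0 0 0;0 0 0 0;0 0 0 0",
)

```text
t: 72.4
tcp_pos: [0.4393, 0.3624, 0.1324]
tool_rot: [-0.104, 0.995, 0.001, 0.001]
force: [0.5, 1.0, -0.4]
finger_gap: 0.602
gripper_force: 0.0
```

Call:
step_arm(
  targets="-2 0 40 0;-2 0 75 0;-2 0 100 0;-2 0 111 0;-2 0 115 0;-2 0 115 0;-2 0 115 0",
)

```text
t: 73.1
tcp_pos: [0.4413, 0.3633, 0.0171]
tool_rot: [-0.104, 0.995, 0.001, 0.001]
force: [-0.2, -0.1, 0.2]
finger_gap: 0.601
gripper_force: 0.0
```

Call:
step_arm(
  targets="0 0 0 0;0 0 0 0;0 0 0 0;0 0 0 0;0 0 0 0;0 0 0 0;0 0 0 0;0 0 0 0",
  gripper=1,
  squeeze=90,
)

```text
t: 73.9
tcp_pos: [0.4406, 0.363, 0.0165]
tool_rot: [-0.104, 0.995, 0.0, 0.0]
force: [-0.3, -0.9, 6.9]
finger_gap: 0.125
gripper_force: 87.8
```

Call:
step_arm(
  targets="0 0 -40 0;0 0 -80 0;0 0 -90 0;-13 -40 -90 0;-26 -80 -90 0;-39 -120 -90 0;-52 -160 -90 0;-63 -200 -90 0;-63 -200 -90 0;-63 -200 -90 0;-63 -200 -70 0;-63 -200 -50 0",
)

```text
t: 75.1
tcp_pos: [0.5424, 0.1814, 0.0652]
tool_rot: [-0.105, 0.994, 0.0, -0.0]
force: [-1.0, 0.1, -2.0]
finger_gap: 0.121
gripper_force: 88.5
```

Call:
step_arm(
  targets="0 0 6 0;0 0 10 0;0 0 11 0;0 0 11 0;0 0 11 0",
)

```text
t: 75.6
tcp_pos: [0.5439, 0.1805, 0.0555]
tool_rot: [-0.104, 0.995, 0.0, 0.001]
force: [-1.0, -0.6, -2.4]
finger_gap: 0.121
gripper_force: 88.3
```

Call:
step_arm(
  targets="0 0 1 0;0 0 2 0;0 0 3 0;0 0 3 0;0 0 3 0",
)

```text
t: 76.1
tcp_pos: [0.5436, 0.1802, 0.0526]
tool_rot: [-0.104, 0.995, -0.0, 0.0]
force: [-2.2, -1.0, 5.4]
finger_gap: 0.121
gripper_force: 89.5
```

Contact made. Releasing, retreating and checking.

Call:
step_arm(
  targets="0 0 0 0;0 0 0 0;0 0 0 0;0 0 0 0;0 0 0 0;0 0 -20 0;0 0 -60 0;0 0 -110 0;20 10 -160 4;50 20 -210 8;80 30 -260 12;90 30 -270 12",
  gripper=0.6,
)

```text
t: 77.3
tcp_pos: [0.4484, 0.1913, 0.3246]
tool_rot: [0.001, 1.0, 0.0, 0.002]
force: [-0.2, -0.2, -0.3]
finger_gap: 0.398
gripper_force: 0.0
```

```bash
python3 - <<'E'
from h import *
import sk,br
lens(); snap('wrist','w23.png'); C=cam('wrist'); im=cv2.imread('pics/w23.png'); ask('wrist',[('pot_rim',.084),('pot',.04),('stand',0),('coaster',0),('bar_left',.01),('bar_right',.01),('sink1',.013),('tray',0)])
# plate vs rim
for z,b in((.04,(.52,.72,.10,.30)),):
    r=rect(C,im,b,z,2000); m=(r.min(2)>205).astype(np.uint8); m=cv2.morphologyEx(m,cv2.MORPH_OPEN,np.ones((5,5)))
    pts=np.argwhere(m); w=np.stack([b[1]-pts[:,0]/2000,b[3]-pts[:,1]/2000],1).astype(np.float32); q=cv2.minAreaRect(w); print('plate',np.round(q[0],4),np.round(q[1],4),round(q[2],1))
r=cv2.cvtColor(rect(C,im,(.52,.72,.10,.30),.084,2000),cv2.COLOR_BGR2GRAY)
c=cv2.HoughCircles(cv2.GaussianBlur(r,(5,5),1),cv2.HOUGH_GRADIENT,1,60,param1=80,param2=20,minRadius=70,maxRadius=86)
print([(round(.72-y/2000,4),round(.30-x/2000,4),rr/2000) for x,y,rr in c[0][:3]] if c is not None else None)
E
```

```text
{'t': 77.3, 'tcp_pos': [0.4484, 0.1913, 0.3246], 'tool_rot': [0.0006, 1.0, 0.0004, 0.0016], 'q': [0.1734, 0.2294, 1.6435, 0.0003, 1.2654, -1.3964], 'force': [-0.2357, -0.1909, -0.2774], 'finger_gap': 0.3979, 'gripper_force': 0.0}
pot_rim [(0.97, [417.1, 31.0], [0.2788, 0.3521]), (0.6, [284.6, 289.9], [0.6215, 0.2014])]
pot [(0.67, [280.9, 275.6], [0.6231, 0.1962]), (0.67, [404.5, 35.8], [0.2738, 0.3548])]
stand [(0.62, [282.2, 260.5], [0.6164, 0.1988])]
coaster [(0.81, [389.0, 209.9], [0.5227, 0.3769])]
bar_left [(0.65, [180.5, 230.8], [0.556, 0.0286]), (0.45, [22.1, 165.6], [0.4467, -0.2071])]
bar_right [(0.97, [126.5, 230.5], [0.5554, -0.0614])]
sink1 [(0.82, [182.7, 248.7], [0.5873, 0.0302]), (0.73, [126.2, 244.0], [0.5786, -0.064]), (0.6, [121.3, 209.7], [0.518, -0.0625])]
tray [(0.58, [43.5, 217.5], [0.5359, -0.2026])]
plate [0.6258 0.1819] [0.1423 0.1748] 22.3
[(np.float32(0.6208), np.float32(0.1978), np.float32(0.04045))]
```

```bash
python3 -c "
from h import *
print(manip.sign_off())"
```

```text
the job is handed in; nothing more can be done
None
```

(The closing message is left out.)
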